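Open and load the specimen carrier and close up

ROBOT

A 7-joint arm with a two-finger parallel gripper is mounted at the origin on the work surface. World frame = base frame: x ahead of the robot, y to its left, z up, the work surface at z = 0. Lengths are in m, angles in rad, forces in N, time in s.
With the tool pointing down it reaches from about 0.35 to 0.9 m from the base axis. Payload 8.1 kg.
Tool frame: the origin (TCP) lies at the very end of the fingers, on their centre line; the grasp point (between the pads) lies 19 mm behind it (manip.grip_point_offset is the distance from the TCP to the grasp point, in m); z points along the fingers, y is the direction in which the jaws open and shut (so a half turn about z gives the same grasp; the last joint's range is limited). The gripper opens to 92 mm and grips with 3 to 60 N. Pads are 19 mm wide; open, the fingers measure 130 mm over their backs; the gripper's body (75 mm by 190 mm) begins 47 mm behind the grasp point.
Start: joints at [1.167, 0.434, 0.025, 1.573, -0.012, 1.134, -0.075], TCP at [0.185, -0.597, 0.227] pointing down, gripper open.
Joint ranges: [-2.62, 2.62], [-0.44, 2.09], [-1.27, 1.32], [0.08, 2.57], [-1.32, 4.46], [0.12, 2], [-2.74, 2.74]. Speed limits (rad/s): [2.22, 2.22, 3.01, 3.01, 3.14, 3.14, 3.14].

INTERFACE

Orientations are given as [roll, pitch, yaw] about the fixed x, y, z axes, in that order (R = Rz(yaw) Ry(pitch) Rx(roll)).
In Python, from rig import manip, cams, ticket gives the robot as it stands. The module is installed in compiled form; this text tells all that it offers.
- The arm moves only by the shell command python3 -m creep 'ROWS' [FORCE]. ROWS is JSON, one flat list of numbers, 5 for each row, row after row: the shift along the tool's x, y, z in cm, then the turn about the tool's z in degrees, then the opening in per cent of the stroke, from 0 (shut) to 100 (fully open). In form: [dx, dy, dz, turn, fingers, dx, dy, dz, turn, fingers, ...]. A call has 1 to 20 rows; each row is the pose to reach, as a shift and turn from the pose commanded when the call began, along the tool's axes at that moment; what a row does not reach only later rows make up. A row lasts 1/8 s, in which the tool goes at most 62.5 mm and 10.7 degrees, less where a joint would pass 70% of its speed; a pose out of reach is approached as far as the arm can. A call with a gripper value outside its range is refused whole. The fingers move at their own pace and stop on an object; FORCE is the grip in N (left out, the last holds). Time passes only in rows, so rows that repeat a pose let the fingers close. It gives the time, the measured TCP pose, the force and the opening at its end, in the units of the state.
- manip.sense(): the state, without advancing time (a new reading comes with each control period).
- cams.snapshot(name): name is "scene" or "top"; returns a dict with "frame" (384x512x3 uint8, blue, green, red), "vfov" (degrees; the focal length in pixels is half the picture's height over the tangent of half this angle, whatever the lens; pixels are square), "cx", "cy" (the principal point, pixels), "k1" (the pictures are not rectified: a ray, as slopes to the right and down, at radius r is drawn at 1 + k1 r^2 times it, then the intrinsics apply), "pose" (4x4, takes a point from camera to world coordinates). Camera axes: x right, y up, looking along -z (the intrinsics and any distortion apply to the point x, -y, -z); pixel columns grow to the right and rows downward; lengths in m; the calibration is good to about 2 mm. A picture is of the moment at which its call begins. There is no depth.
- ticket.job_done(): hands the job in, once; it reports no verdict.
The state is a dict: "clock": time; "joint_positions": joint angles; "qvel": joint speeds; "joint_torque": joint torques, N m; "ee_pos": TCP position; "tcp_rot": TCP orientation; "wrist_force": force on the tool from outside, world axes, zero at the start; "ft_torque": the same for the moment, N m; "opening": finger opening in m.
Only numpy, scipy, OpenCV 4.12 (cv2) and the standard library are available. Lean on these libraries where they do the work, as an engineer would, in place of code of your own. Each camera call takes 0.05 s, during which the arm holds its last target.

TASK

Swing the red-knobbed clamp off the carrier's clear hood, right back to its open stop, and lift the hood open until it stands upright. Put every brass specimen mount standing on the bench into a hexagonal pocket of the carrier, one per pocket, turning each a little at a time while pressing lightly until it drops fully home and upright. When all are in, shut the hood fully, swing the clamp right across its top to its stop, and leave the slide box, jar and canister where they are.

Things in the scene. Friction and masses are not known exactly. Their poses are not given: they have to be found in the camera images.
- carrier: Specimen carrier fixed to the bench: black base 200 (x) x 190 mm, 24 mm thick, origin at the centre of its underside. x points from its front (robot side) to its hood hinge, y to its left, z up. Four round dark steel turntables (73 mm across, 80 mm apart in x, 84 in y) lie flush in its top, each with a hexagonal pocket. A turntable is stiff (0.8 N m to turn) and stays at any angle.
- pocket0 (a point): Front right pocket (seen from the robot): centre of its white floor, 8 mm above the bench. Hexagon 47 mm across flats, 16 mm deep. Axes are the carrier's: the hexagon's own angle is NOT reported and may be anything; find it by turning a mount in small steps under light pressure (fits every 60 degrees, within about 6 degrees either way) or by looking.
- pocket1 (a point): Front left pocket (seen from the robot): centre of its white floor, 8 mm above the bench. Hexagon 47 mm across flats, 16 mm deep. Axes are the carrier's: the hexagon's own angle is NOT reported and may be anything; find it by turning a mount in small steps under light pressure (fits every 60 degrees, within about 6 degrees either way) or by looking.
- pocket2 (a point): Rear right pocket (seen from the robot): centre of its white floor, 8 mm above the bench. Hexagon 47 mm across flats, 16 mm deep. Axes are the carrier's: the hexagon's own angle is NOT reported and may be anything; find it by turning a mount in small steps under light pressure (fits every 60 degrees, within about 6 degrees either way) or by looking.
- pocket3 (a point): Rear left pocket (seen from the robot): centre of its white floor, 8 mm above the bench. Hexagon 47 mm across flats, 16 mm deep. Axes are the carrier's: the hexagon's own angle is NOT reported and may be anything; find it by turning a mount in small steps under light pressure (fits every 60 degrees, within about 6 degrees either way) or by looking.
- mount0_mid (a point): Brass mount (may be absent), 52 mm tall, 0.25 kg; its centre, 26 mm above underside (also above the pocket floor when home; 16 mm higher on the mouth). Hex foot 44 mm across flats, 51 over corners, 18 high, its lowest 3 mm only 40 across flats; above it a square stem 26 x 26, 34 high, to grip, blue spot on top. z up the stem; x, y normal to its flats, x also to a pair of foot flats.
- mount1_mid (a point): Brass mount (may be absent), 52 mm tall, 0.25 kg; its centre, 26 mm above underside (also above the pocket floor when home; 16 mm higher on the mouth). Hex foot 44 mm across flats, 51 over corners, 18 high, its lowest 3 mm only 40 across flats; above it a square stem 26 x 26, 34 high, to grip, blue spot on top. z up the stem; x, y normal to its flats, x also to a pair of foot flats.
- mount2_mid (a point): Brass mount (may be absent), 52 mm tall, 0.25 kg; its centre, 26 mm above underside (also above the pocket floor when home; 16 mm higher on the mouth). Hex foot 44 mm across flats, 51 over corners, 18 high, its lowest 3 mm only 40 across flats; above it a square stem 26 x 26, 34 high, to grip, blue spot on top. z up the stem; x, y normal to its flats, x also to a pair of foot flats.
- mount3_mid (a point): Brass mount (may be absent), 52 mm tall, 0.25 kg; its centre, 26 mm above underside (also above the pocket floor when home; 16 mm higher on the mouth). Hex foot 44 mm across flats, 51 over corners, 18 high, its lowest 3 mm only 40 across flats; above it a square stem 26 x 26, 34 high, to grip, blue spot on top. z up the stem; x, y normal to its flats, x also to a pair of foot flats.
- hood (a joint): Hinge of the clear hood with black edges, in rad: 0 shut on the carrier, about 1.57 standing upright, stop at 1.75. It stays where it is left (about 2 to 4 N at the handle moves it). 200 x 190 x 47 mm, hinged at the carrier's rear top edge; shut, its top is 71 mm above the bench, its inside 66 mm: it does not shut over an unseated mount.
- hood_handle (a point): Middle of the hood's steel bar handle: round bar 10 mm thick, 95 mm long along the carrier's y, standing 36 mm off the hood's front wall. With the hood open it is on top of the upright hood, standing up; shut, it is at the front, 48 mm above the bench. Turns with the hood.
- hood_hinge (a point): Point on the hood's hinge line, middle of the carrier's rear edge, 24.5 mm above the bench. The hood turns about the carrier's y axis through here. Axes turn with the hood: in them the hood's top panel is the plane z = 47 mm, from x = 0 to -200 mm, and the handle's middle lies at x = -236, y = -32, z = 24 mm.
- clamp (a joint): Swing clamp on a post at the carrier's front left, in rad: 0 at its open stop, where the arm points half-way between the carrier's left and the robot; it turns clockwise seen from above to its stop at 2.36, where the arm lies straight back (carrier x) across the hood's top. Clear of the hood below 0.6. Stays where it is left; about 1.5 N at the knob moves it.
- clamp_knob (a point): Middle of the clamp's red upright knob, 14 mm across and 32 mm tall, 98 mm above the bench, 65 mm from the pivot.
- clamp_pivot (a point): On the clamp's vertical turning axis, at the height of the knob's middle.
- slide_box_mid (a point): Bystander: closed wooden slide box 60 x 85 x 22 mm, point at its centre. Leave alone.
- jar_mid (a point): Bystander: amber jar 60 mm across, 85 mm tall, point at its centre. Leave alone.
- canister_mid (a point): Bystander: aluminium lens canister 52 mm across, 65 mm tall, point at its centre. Leave alone.
Things that resemble listed ones, but are neither listed nor needed, are in the scene too. Leave any black, green or pink look-alike of the part that bears mount1_mid alone.

How it is judged:
By the outcome, as a careful person would: the job done as asked, in the order asked, and still so for the second after the job is handed in, with the robot touching nothing.
Of mount0, mount1, mount2, mount3 only 2 to 4 are there at a start; the rules pass over those that are not, and their reading is None.
At some moment in a run one of mount0, mount1, mount2, mount3 may be knocked a few centimetres aside while the robot is not near it.
Once in a run the grip may slacken for a moment while it holds something.
It also fails if it takes over 210 s, if anything falls off the work surface, if the arm or the gripper's body presses on something with over 40 N, if the wrist force passes 120 N, or if a joint passes its speed limit or range.

## Working session

There is one attempt and no reset: what is moved stays moved. The work goes in short steps, Python scripts to look and compute and a shell command to move; the robot and the scene stay as the last step left them, time stands still between calls to the robot, and variables do not carry over. Pictures are saved under pics/ and viewed, and the job is handed in when it is done.

```bash
mkdir -p pics; ls; cat > h.py <<'E'
import numpy as np, cv2
from rig import manip, cams, ticket
def snap(name,fn):
    s=cams.snapshot(name); cv2.imwrite('pics/%s.png'%fn,s['frame'])
    np.savez('%s.npz'%fn,**s); return s
def load(fn): return dict(np.load('%s.npz'%fn))
def f_(s): return 384/2/np.tan(np.radians(float(s['vfov']))/2)
def ray(s,u,v):
    f=f_(s); x=(u-s['cx'])/f; y=(v-s['cy'])/f
    rd=np.hypot(x,y); r=rd
    for _ in range(50): r=rd/(1+s['k1']*r*r)
    k=r/rd if rd>0 else 1
    d=np.array([x*k,-y*k,-1.]); P=s['pose']; return P[:3,3],P[:3,:3]@d
def onz(s,u,v,z):
    o,d=ray(s,u,v); return o+d*(z-o[2])/d[2]
def proj(s,p):
    P=s['pose']; c=P[:3,:3].T@(np.array(p)-P[:3,3]); x=c[0]/-c[2]; y=-c[1]/-c[2]
    k=1+s['k1']*(x*x+y*y); f=f_(s); return np.array([x*k*f+s['cx'],y*k*f+s['cy']])
def crop(s,fn,u0,u1,v0,v1,k):
    c=cv2.resize(s['frame'][v0:v1,u0:u1],None,fx=k,fy=k,interpolation=cv2.INTER_CUBIC); cv2.imwrite('pics/%s.png'%fn,c)
E
python3 - <<'E'
from h import *
for n in('scene','top'):
    s=snap(n,n+'0'); print(n,s['vfov'],s['cx'],s['cy'],s['k1'],np.round(s['pose'],3).tolist())
print(manip.sense(), manip.grip_point_offset)
E
```

```text
pics
scene 48.325132984582815 252.21623277491855 183.38712166590392 -0.05642683171163015 [[-0.887, -0.331, 0.322, 0.979], [0.462, -0.653, 0.601, 0.804], [0.012, 0.682, 0.732, 1.08], [0.0, 0.0, 0.0, 1.0]]
top 56.05315194168706 254.6305506215755 187.4448942027883 -0.050708743696196615 [[0.027, 0.991, -0.128, 0.452], [-1.0, 0.026, -0.012, -0.061], [-0.008, 0.128, 0.992, 0.972], [0.0, 0.0, 0.0, 1.0]]
{'clock': 0.1, 'joint_positions': array([ 1.16738587,  0.43515889,  0.0249648 ,  1.57397832, -0.01160497,
        1.13399004, -0.07511553]), 'qvel': array([ 1.21988728e-05, -1.27830840e-03,  2.03249119e-04, -1.56660211e-03,
       -2.93684774e-05, -7.70115755e-04,  9.72876987e-04]), 'joint_torque': array([ 4.02759659e-03, -6.69131112e+01,  9.88736339e-01, -3.15144217e+01,
       -6.03799056e-02,  3.74498684e-02,  4.02139131e-05]), 'ee_pos': array([ 0.18501016, -0.59652648,  0.22603062]), 'tcp_rot': array([-3.14020814e+00,  1.18885227e-04,  3.00731757e-01]), 'wrist_force': array([ 0.15872713, -0.18546259, -0.28193277]), 'ft_torque': array([-0.00946439, -0.0029532 ,  0.04167768]), 'opening': 0.09192177463801189} 0.0188
```

View pics/scene0.png

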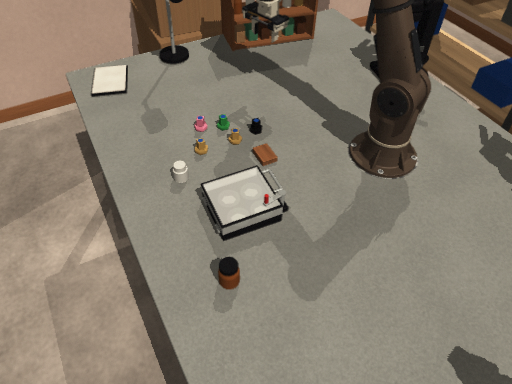

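View pics/top0.png

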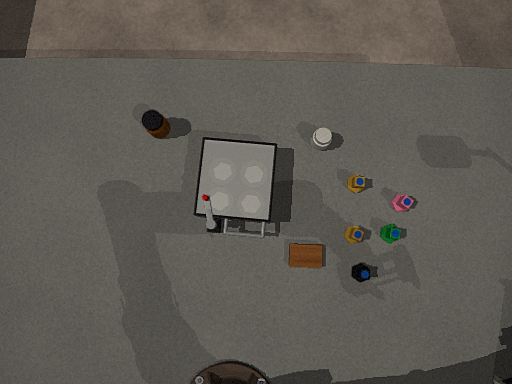

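The scene shows the carrier with its hood shut, and the clamp's red knob at top (207,197). Five mount-like parts stand to its right in the top view:

- brass at (358,183)
- brass at (356,235)
- pink at (404,202)
- green at (392,233)
- black at (362,272)

By the description I want the two brass ones. I'll check them in crops.

```bash
python3 - <<'E'
from h import *
s=load('top0'); crop(s,'c1',180,290,125,245,6)
crop(s,'c2',280,420,160,290,5)
s=load('scene0'); crop(s,'c3',160,300,100,240,5)
E
```

```text
(no output)
```

View pics/c1.png

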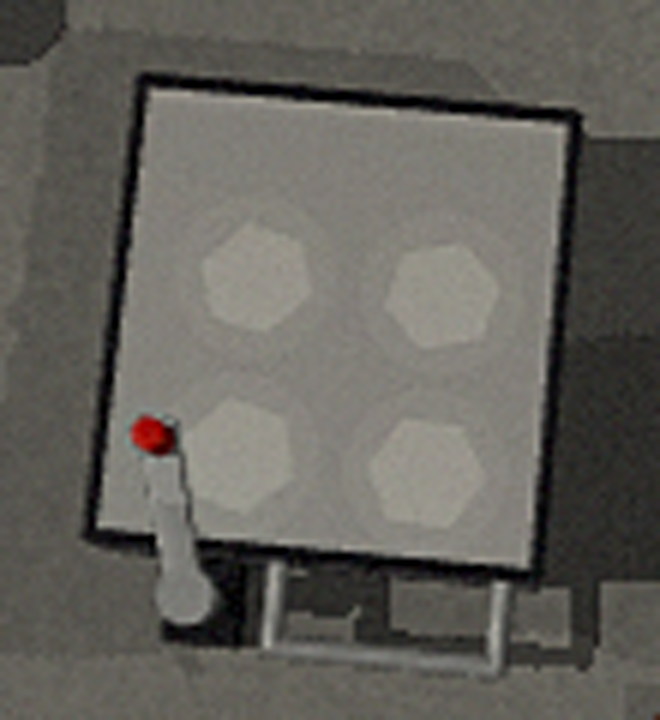

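View pics/c2.png

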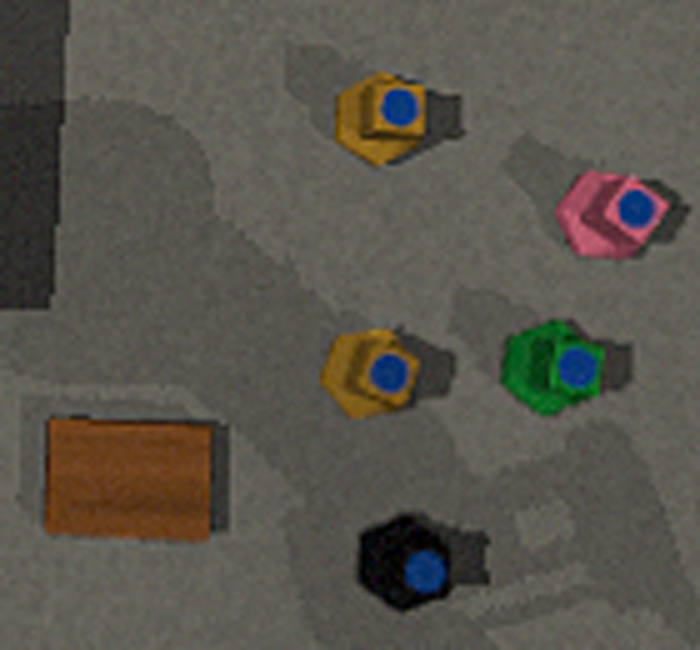

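View pics/c3.png

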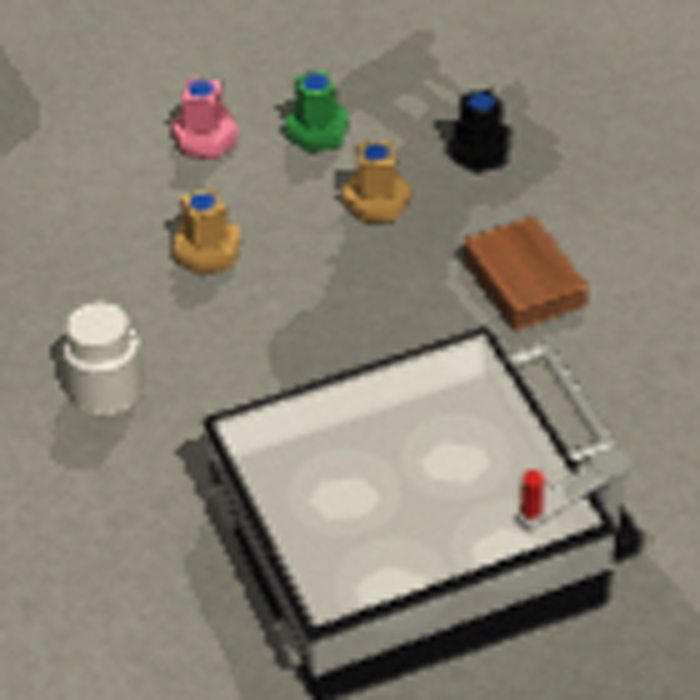

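Two brass mounts confirmed, at top (358,183) and (356,235); the pink, green and black parts are look-alikes. Next I'll measure the geometry.

```bash
python3 - <<'E'
from h import *
s=load('top0')
C=lambda x,y:(180+x/6-.5+.08,125+y/6-.5+.08)
names=['RL','RR','FR','FL']
px=[(143,78),(579,117),(537,577),(91,538)]
W=[onz(s,*C(*p),.071)[:2] for p in px]
loc=np.array([[.1,.095],[.1,-.095],[-.1,-.095],[-.1,.095]])
W=np.array(W);print(W)
a=loc-loc.mean(0); b=W-W.mean(0)
th=np.arctan2((a[:,0]*b[:,1]-a[:,1]*b[:,0]).sum(),(a*b).sum())
print('carrier',W.mean(0),np.degrees(th))
R=np.array([[np.cos(th),-np.sin(th)],[np.sin(th),np.cos(th)]])
print('resid',W-(W.mean(0)+loc@R.T))
print('knob top',onz(s,*C(153,435),.114),'pivot',onz(s,*C(186,597),.082))
for i,l in enumerate([(-.04,-.042),(-.04,.042),(.04,-.042),(.04,.042)]):
    p=W.mean(0)+R@np.array(l); print('pocket',i,p, (proj(s,[*p,.008])-[180,125])*6)
print('handle',W.mean(0)+R@np.array([-.136,-.032]))
D=lambda x,y:(280+x/5-.4,160+y/5-.4)
for n,p in dict(A=(400,107),B=(390,373),green=(577,368),black=(425,571),pink=(637,210)).items(): print(n,onz(s,*D(*p),.052))
# hexagon corners of pockets
px={0:[(373,470),(398,421),(454,420),(482,476),(454,526),(398,522)]}
for k,v in px.items():
  for p in v: 
    q=onz(s,*C(*p),.008)[:2]-(W.mean(0)+R@np.array((-.04,-.042))); print(np.hypot(*q),np.degrees(np.arctan2(q[1],q[0])))
E
```

```text
[[ 0.69466547  0.08487748]
 [ 0.68207838 -0.10220412]
 [ 0.48616321 -0.08857971]
 [ 0.49728692  0.09760252]]
carrier [ 0.59004849 -0.00207596] -3.7389475395500793
resid [[-0.00136519 -0.00132329]
 [-0.00156225  0.00119069]
 [ 0.00209688  0.00177298]
 [ 0.00083056 -0.00164038]]
knob top [0.53687968 0.06714261 0.114     ] pivot [0.47366024 0.05542538 0.082     ]
pocket 0 [ 0.54739479 -0.04137814] [427.61534477 439.61023454]
pocket 1 [0.55287248 0.04244307] [241.13111602 422.53489509]
pocket 2 [ 0.62722451 -0.04659499] [444.14514864 264.19192039]
pocket 3 [0.6327022  0.03722622] [259.57169529 247.67335717]
handle [ 0.45225123 -0.0251392 ]
A [ 0.59506207 -0.32066466  0.052     ]
B [ 0.45852786 -0.31438622  0.052     ]
green [ 0.46322214 -0.4102165   0.052     ]
black [ 0.36020598 -0.33163596  0.052     ]
pink [ 0.54472022 -0.44308146  0.052     ]
0.02841108113792038 117.6326081725011
0.017272192055802698 58.10067270057336
0.014596124245541119 -45.47508073999776
0.027720824952320804 -121.72314085151709
0.039009598202923865 -162.57307924340785
0.0384759191463818 159.77469386400733
```

```bash
cat >> h.py <<'E'
def rows(x,y,z,yawdeg):
    st=manip.sense(); p=st['ee_pos']; yaw=st['tcp_rot'][2]
    d=np.array([x,y,z])-p
    tx=np.array([np.cos(yaw),np.sin(yaw)]); ty=np.array([np.sin(yaw),-np.cos(yaw)])
    t=-(yawdeg-np.degrees(yaw)); t=(t+180)%360-180
    print('dx %.2f dy %.2f dz %.2f turn %.1f'%(100*d[:2]@tx,100*d[:2]@ty,-100*d[2],t))
def st():
    s=manip.sense(); print('t %.2f'%s['clock'],'p',np.round(s['ee_pos'],4),'rpy',np.round(np.degrees(s['tcp_rot']),2),'F',np.round(s['wrist_force'],1),'T',np.round(s['ft_torque'],2),'op %.4f'%s['opening'],'q',np.round(s['joint_positions'],2))
E
python3 - <<'E'
from h import *
s=load('top0')
C=lambda x,y:(180+x/6-.42,125+y/6-.42)
for n,p,z in [('p0',(428,473),.008),('p1',(241,457),.008),('p2',(442,296),.008),('p3',(257,278),.008),('barL',(268,651),.048),('barR',(500,668),.048)]: print(n,onz(s,*C(*p),z))
s=load('scene0')
C=lambda x,y:(160+x/5-.4,100+y/5-.4)
for n,p,z in [('p0',(455,463),.008),('p2',(343,498),.008),('RRtop',(210,423),.071),('FRtop',(487,331),.071),('FLtop',(606,527),.071),('RLtop',(313,632),.071),('RL bench',(318,695),0),('knob',(533,474),.114),('barR',(540,350),.048),('barL',(603,447),.048)]: print(n,onz(s,*C(*p),z))
D=C
for n,p in dict(A=(203,202),B=(376,152)).items(): print(n,onz(s,*D(*p),.052))
rows(.4,-.2,.22,0)
E
```

```text
p0 [ 0.53352524 -0.04081614  0.008     ]
p1 [0.53847406 0.04306938 0.008     ]
p2 [ 0.61375498 -0.04485679  0.008     ]
p3 [0.61986859 0.0390372  0.008     ]
barL [0.45263113 0.02407234 0.048     ]
barR [ 0.44818421 -0.07448447  0.048     ]
p0 [ 0.52997123 -0.0424036   0.008     ]
p2 [ 0.61029552 -0.04837077  0.008     ]
RRtop [ 0.68088343 -0.0945041   0.071     ]
FRtop [ 0.48269948 -0.0882808   0.071     ]
FLtop [0.49769962 0.09646928 0.071     ]
RLtop [0.69241429 0.08811737 0.071     ]
RL bench [0.68992302 0.08323982 0.        ]
knob [0.53652068 0.07050783 0.114     ]
barR [ 0.44783295 -0.0761332   0.048     ]
barL [0.45426837 0.0204631  0.048     ]
A [ 0.59466369 -0.31548167  0.052     ]
B [ 0.45830956 -0.30940953  0.052     ]
dx 32.28 dy -31.50 dz 0.60 turn 17.2
```

```bash
python3 -c "
from h import *
rows(.5366,.069,.18,0)"
```

```text
dx 53.30 dy -53.15 dz 4.60 turn 17.2
```

```bash
python3 -m creep '[53.3,-53.15,4.6,17.2,40, 53.3,-53.15,4.6,17.2,40, 53.3,-53.15,4.6,17.2,40, 53.3,-53.15,4.6,17.2,40, 53.3,-53.15,4.6,17.2,40, 53.3,-53.15,4.6,17.2,40, 53.3,-53.15,4.6,17.2,40, 53.3,-53.15,4.6,17.2,40, 53.3,-53.15,4.6,17.2,40, 53.3,-53.15,4.6,17.2,40, 53.3,-53.15,4.6,17.2,40, 53.3,-53.15,4.6,17.2,40, 53.3,-53.15,4.6,17.2,40, 53.3,-53.15,4.6,17.2,40, 53.3,-53.15,4.6,17.2,40]' 10; python3 -c "
from h import *
st();rows(.5366,.069,.092,0)"
```

```text
clock: 1.98
ee_pos: [0.5363, 0.0667, 0.1806]
tcp_rot: [3.141, 0.001, -0.002]
wrist_force: [0.1, 0.2, -0.4]
opening: 0.0366
t 1.98 p [0.5363 0.0667 0.1806] rpy [ 1.7994e+02  3.0000e-02 -1.0000e-01] F [ 0.1  0.2 -0.4] T [ 0.05 -0.01 -0.02] op 0.0366 q [ 0.    0.37 -0.3   1.82  0.13  0.98 -1.92]
dx 0.03 dy -0.23 dz 8.86 turn -0.1
```

```bash
python3 -m creep '[0,0,4,0,40, 0,0,8.8,0,40, 0,0,8.8,0,40, 0,0,8.8,0,0, 0,0,8.8,0,0, 0,0,8.8,0,0, 0,0,8.8,0,0]' 10; python3 -c "
from h import *
st();s=snap('top','top1');crop(s,'c4',160,300,140,260,5)"
```

```text
clock: 2.85
ee_pos: [0.538, 0.0688, 0.0942]
tcp_rot: [-3.141, -0.003, 0.001]
wrist_force: [-0.3, 0.0, 9.0]
opening: 0.0136
t 2.85 p [0.538  0.0688 0.0942] rpy [-1.7998e+02 -1.6000e-01  3.0000e-02] F [-0.3  0.   9. ] T [-0.02  0.02 -0.1 ] op 0.0136 q [-0.02  0.47 -0.28  1.91  0.18  0.78 -1.97]
```

View pics/c4.png

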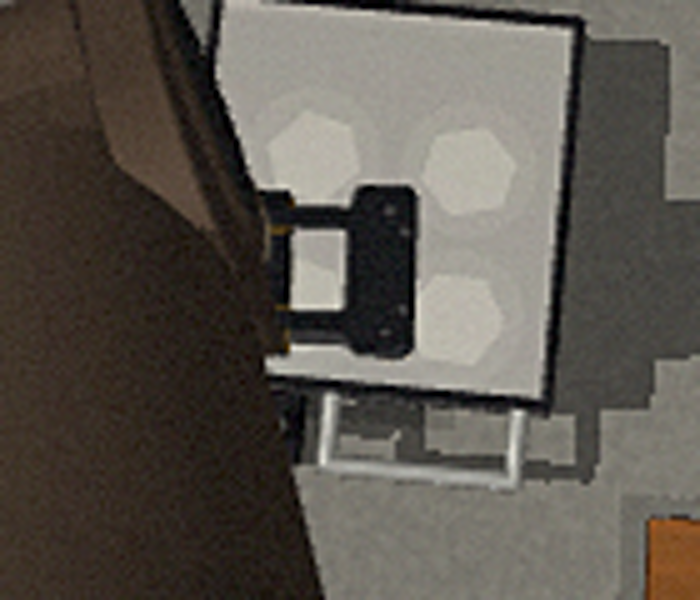

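```bash
python3 -c "
from h import *
p=np.array([.4737,.0554]);r=.0657
for a in range(12,137,8): print(a,np.round(100*(p[0]+r*np.cos(np.radians(a))-.538),1),np.round(-100*(p[1]+r*np.sin(np.radians(a))-.0688),1))"
```

```text
12 -0.0 -0.0
20 -0.3 -0.9
28 -0.6 -1.7
36 -1.1 -2.5
44 -1.7 -3.2
52 -2.4 -3.8
60 -3.1 -4.3
68 -4.0 -4.8
76 -4.8 -5.0
84 -5.7 -5.2
92 -6.7 -5.2
100 -7.6 -5.1
108 -8.5 -4.9
116 -9.3 -4.6
124 -10.1 -4.1
132 -10.8 -3.5
```

```bash
python3 -m creep '[0,0,-0.3,0,0, -0.3,-0.9,-0.3,0,0, -0.6,-1.7,-0.3,0,0, -1.1,-2.5,-0.3,0,0, -1.7,-3.2,-0.3,0,0, -2.4,-3.8,-0.3,0,0, -3.1,-4.3,-0.3,0,0, -4.0,-4.8,-0.3,0,0, -4.8,-5.0,-0.3,0,0, -5.7,-5.2,-0.3,0,0]' 10; python3 -c "
from h import *
st()"
```

```text
clock: 4.15
ee_pos: [0.4795, 0.121, 0.0959]
tcp_rot: [-3.141, -0.001, 0.001]
wrist_force: [3.5, -2.5, 3.4]
opening: 0.0131
t 4.15 p [0.4795 0.121  0.0959] rpy [-1.7998e+02 -4.0000e-02  4.0000e-02] F [ 3.5 -2.5  3.4] T [-0.56 -0.7   0.15] op 0.0131 q [-0.12  0.41 -0.3   2.02  0.17  0.74 -2.1 ]
```

```bash
python3 -m creep '[-1.0,0,0,0,0, -1.9,0.1,0,0,0, -2.8,0.3,0,0,0, -3.6,0.6,0,0,0, -4.4,1.1,0,0,0, -5.1,1.7,0,0,0, -5.3,1.9,0,0,0, -5.5,2.1,0,0,0, -5.5,2.1,0,0,0]' 10; python3 -c "
from h import *
st()"
```

```text
clock: 5.28
ee_pos: [0.4216, 0.1044, 0.0957]
tcp_rot: [-3.137, 0.003, 0.006]
wrist_force: [-10.6, 20.6, 7.2]
opening: 0.0143
t 5.28 p [0.4216 0.1044 0.0957] rpy [-1.7973e+02  1.7000e-01  3.3000e-01] F [-10.6  20.6   7.2] T [4.41 2.09 0.23] op 0.0143 q [-0.1   0.33 -0.32  2.15  0.15  0.68 -2.09]
```

```bash
python3 -m creep '[-5,1.7,0,0,40, -5,1.7,0,0,40, -5,1.7,0,0,40]' >/dev/null; python3 -c "
from h import *
st();rows(.45,-.027,.19,86.3)"
```

```text
t 5.65 p [0.3741 0.0823 0.0956] rpy [1.7998e+02 4.0000e-02 2.0000e-02] F [ 0.1  1.1 -0.5] T [-0.01 -0.01  0.01] op 0.0357 q [-0.07  0.26 -0.33  2.26  0.14  0.64 -2.08]
dx 7.58 dy 10.93 dz -9.44 turn -86.3
```

I mis-typed that call: rows are relative to the new pose, so the tool moved 5 cm past the knob while opening. Checking what that did.

```bash
python3 -m creep '[0,0,-9.4,0,40, 0,0,-9.4,0,40, 0,0,-9.4,0,40]' >/dev/null; python3 -c "
from h import *
s=snap('scene','s2');crop(s,'c5',220,380,120,250,5); s=snap('top','top2');crop(s,'c5b',150,300,130,280,5)"
```

```text
(no output)
```

View pics/c5.png

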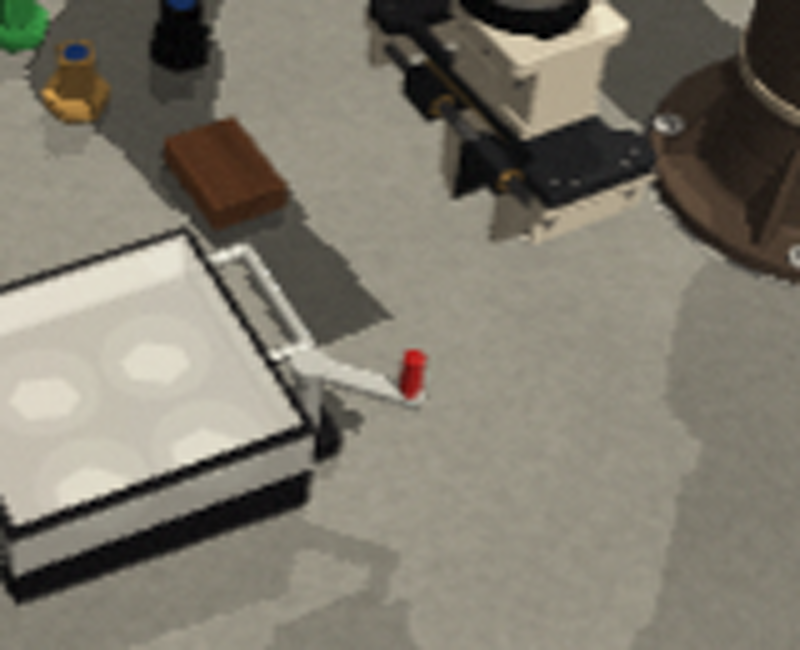

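View pics/c5b.png

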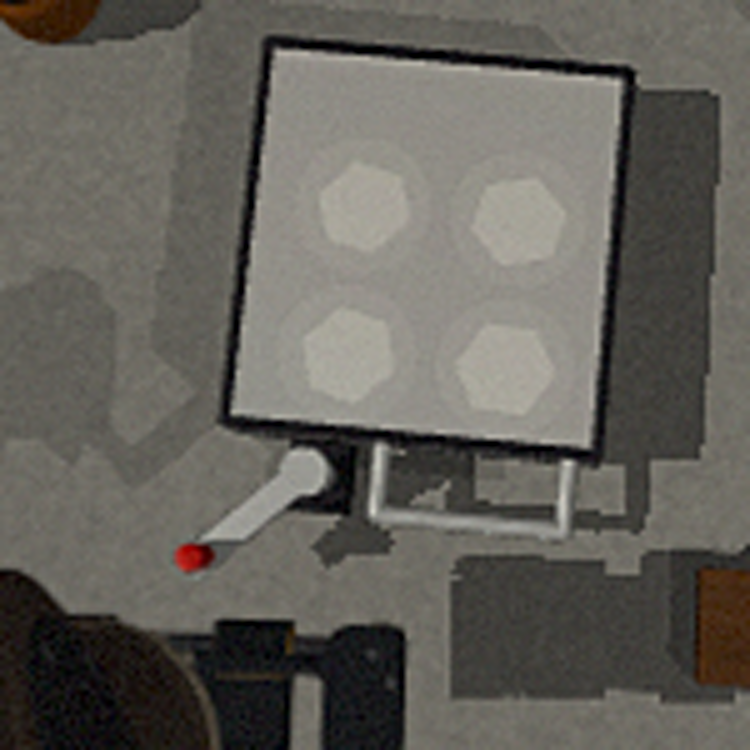

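```bash
python3 -c "
from h import *
s=load('top2')
k=onz(s,150+192/5-.4,130+556/5-.4,.114)[:2];p=onz(s,150+305/5-.4,130+470/5-.4,.082)[:2];d=k-p
print(k,p,np.degrees(np.arctan2(d[1],d[0])),np.hypot(*d))
s=load('s2');print(onz(s,220+413/5-.4,120+353/5-.4,.114))
st();rows(.4505,-.027,.12,86.3)"
```

```text
[0.43202339 0.10311353] [0.47483784 0.05542494] 131.9172544605513 0.06408805696456937
[0.4304175  0.10528083 0.114     ]
t 6.12 p [0.3751 0.0825 0.1895] rpy [-1.7999e+02 -1.0000e-02  1.0000e-02] F [-0.2  1.3  0.2] T [-0.02  0.02 -0.05] op 0.0369 q [-0.02  0.11 -0.36  2.14  0.05  0.9  -1.98]
dx 7.54 dy 10.95 dz 6.95 turn -86.3
```

```bash
python3 -m creep '[7.6,10.9,0,-10,24, 7.6,10.9,0,-20,24, 7.6,10.9,0,-30,24, 7.6,10.9,0,-40,24, 7.6,10.9,0,-50,24, 7.6,10.9,0,-60,24, 7.6,10.9,0,-70,24, 7.6,10.9,0,-80,24, 7.6,10.9,0,-86.3,24, 7.6,10.9,0,-86.3,24]'; python3 -c "
from h import *
st();rows(.451,-.0265,.034,86.3)"
```

```text
clock: 7.38
ee_pos: [0.4502, -0.0265, 0.1884]
tcp_rot: [-3.139, -0.0, 1.506]
wrist_force: [-0.3, -0.1, -0.9]
opening: 0.022
t 7.38 p [ 0.4502 -0.0265  0.1884] rpy [-1.7985e+02 -2.0000e-02  8.6290e+01] F [-0.3 -0.1 -0.9] T [-0.02 -0.09  0.02] op 0.0220 q [ 0.33  0.24 -0.46  2.    0.13  0.94 -0.26]
dx 0.00 dy 0.08 dz 15.44 turn -0.0
```

```bash
python3 -m creep '[0,0.1,5,0,24, 0,0.1,9,0,24, 0,0.1,12,0,24, 0,0.1,13.5,0,24, 0,0.1,14.5,0,24, 0,0.1,15.2,0,24, 0,0.1,15.2,0,24]'; python3 -m creep '[0,0,0,0,0, 0,0,0,0,0, 0,0,0,0,0, 0,0,0,0,0]' 40; python3 -c "
from h import *
st()"
```

```text
clock: 8.25
ee_pos: [0.4521, -0.0265, 0.0379]
tcp_rot: [3.141, 0.0, 1.506]
wrist_force: [-0.1, -0.1, -0.9]
opening: 0.0219
clock: 8.75
ee_pos: [0.4517, -0.0266, 0.0378]
tcp_rot: [-3.141, 0.0, 1.507]
wrist_force: [-1.5, 1.0, 0.8]
opening: 0.0086
t 8.75 p [ 0.4517 -0.0266  0.0378] rpy [-1.7999e+02  1.0000e-02  8.6330e+01] F [-1.5  1.   0.8] T [ 0.05  0.29 -0.01] op 0.0086 q [ 0.24  0.46 -0.38  2.16  0.31  0.57 -0.43]
```

```bash
python3 -c "
import numpy as np
for i in range(0,95,5):
  a=np.radians(i); print(i,round(100*(-.236*np.cos(a)+.024*np.sin(a)+.236),1),round(-100*(.236*np.sin(a)+.024*np.cos(a)-.024),1))"
```

```text
0 0.0 -0.0
5 0.3 -2.0
10 0.8 -4.1
15 1.4 -6.0
20 2.2 -7.9
25 3.2 -9.7
30 4.4 -11.5
35 5.6 -13.1
40 7.1 -14.6
45 8.6 -16.0
50 10.3 -17.2
55 12.0 -18.3
60 13.9 -19.2
65 15.8 -20.0
70 17.8 -20.6
75 19.8 -21.0
80 21.9 -21.3
85 23.9 -21.3
90 26.0 -21.2
```

```bash
python3 -m creep '[0,0.15,-1.0,0,0, 0,0.3,-2.0,0,0, 0,0.5,-3,0,0, 0,0.8,-4.1,0,0, 0,1.1,-5,0,0, 0,1.4,-6,0,0, 0,1.8,-7,0,0, 0,2.2,-7.9,0,0, 0,2.7,-8.8,0,0, 0,3.2,-9.7,0,0, 0,3.8,-10.6,0,0, 0,4.4,-11.5,0,0]' 40; python3 -c "
from h import *
st()"
```

```text
clock: 10.25
ee_pos: [0.4976, -0.0295, 0.1533]
tcp_rot: [3.139, -0.001, 1.507]
wrist_force: [14.0, -2.1, -15.2]
opening: 0.0087
t 10.25 p [ 0.4976 -0.0295  0.1533] rpy [ 1.7983e+02 -3.0000e-02  8.6320e+01] F [ 14.   -2.1 -15.2] T [-0.29 -2.57 -0.03] op 0.0087 q [ 0.3   0.35 -0.44  1.94  0.19  0.89 -0.3 ]
```

```bash
python3 -m creep '[0,0.9,-0.6,0,0, 0,1.5,-1.4,0,0, 0,2.2,-2.1,0,0, 0,3.0,-2.8,0,0, 0,3.7,-3.5,0,0, 0,4.5,-4.2,0,0, 0,5.3,-4.8,0,0, 0,6.1,-5.4,0,0, 0,7.0,-5.9,0,0, 0,7.9,-6.4,0,0, 0,8.8,-6.9,0,0, 0,9.7,-7.3,0,0]' 40; python3 -c "
from h import *
st()"
```

```text
clock: 11.75
ee_pos: [0.5907, -0.0357, 0.2275]
tcp_rot: [-3.138, 0.001, 1.507]
wrist_force: [-11.9, -1.7, 16.0]
opening: 0.0087
t 11.75 p [ 0.5907 -0.0357  0.2275] rpy [-1.7981e+02  7.0000e-02  8.6340e+01] F [-11.9  -1.7  16. ] T [-0.34  2.49 -0.  ] op 0.0087 q [ 0.27  0.42 -0.43  1.63  0.19  1.14 -0.27]
```

```bash
python3 -m creep '[0,0.8,-0.6,0,0, 0,1.8,-1.0,0,0, 0,2.8,-1.3,0,0, 0,3.8,-1.6,0,0, 0,4.8,-1.8,0,0, 0,5.8,-2.0,0,0, 0,6.8,-2.1,0,0, 0,7.8,-2.2,0,0, 0,8.8,-2.2,0,0, 0,9.8,-2.2,0,0, 0,10.8,-2.15,0,0, 0,11.9,-2.1,0,0, 0,12.1,-2.1,0,0]' 40; python3 -c "
from h import *
st();s=snap('scene','s3');crop(s,'c6',160,320,70,250,4)"
```

```text
clock: 13.38
ee_pos: [0.7141, -0.0438, 0.2462]
tcp_rot: [-3.142, 0.0, 1.506]
wrist_force: [-2.1, -4.4, 2.7]
opening: 0.0088
t 13.38 p [ 0.7141 -0.0438  0.2462] rpy [-1.80e+02  2.00e-02  8.63e+01] F [-2.1 -4.4  2.7] T [-0.97  0.64  0.02] op 0.0088 q [ 0.2   0.61 -0.39  1.26  0.23  1.31 -0.24]
```

View pics/c6.png

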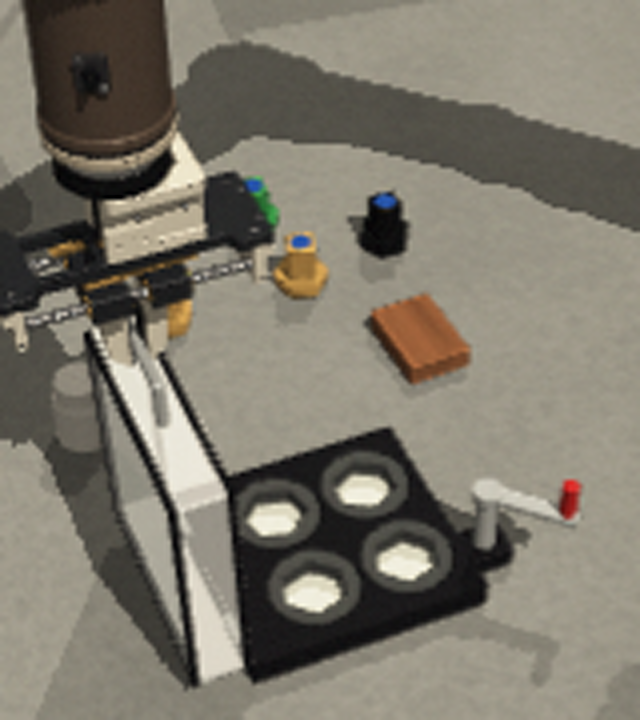

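Clamp is at its open stop and the hood is upright. Releasing the handle and clearing out.

```bash
python3 -m creep '[0,0,0,0,26, 0,0,0,0,26, 0,0,0,0,26, 0,0,-3,0,26, 0,0,-6,0,26, 0,0,-6,0,26]'; python3 -c "
from h import *
st();rows(.45,-.45,.25,60)"
```

```text
clock: 14.18
ee_pos: [0.7145, -0.0425, 0.3098]
tcp_rot: [3.137, -0.001, 1.507]
wrist_force: [0.2, 0.3, -0.3]
opening: 0.0241
t 14.18 p [ 0.7145 -0.0425  0.3098] rpy [ 1.7971e+02 -6.0000e-02  8.6350e+01] F [ 0.2  0.3 -0.3] T [ 0.03 -0.11 -0.02] op 0.0241 q [ 0.2   0.58 -0.39  1.16  0.21  1.44 -0.23]
dx -42.35 dy -23.80 dz 5.98 turn 26.4
```

```bash
python3 -m creep '[-10,-12,0,5,60, -20,-24,0,15,60, -42.4,-23.8,6,26.4,60, -42.4,-23.8,6,26.4,60, -42.4,-23.8,6,26.4,60, -42.4,-23.8,6,26.4,60, -42.4,-23.8,6,26.4,60, -42.4,-23.8,6,26.4,60, -42.4,-23.8,6,26.4,60, -42.4,-23.8,6,26.4,60, -42.4,-23.8,6,26.4,60]'; python3 -c "
from h import *
st();s=snap('scene','s4');crop(s,'c7s',160,300,100,240,5);s=snap('top','top4');crop(s,'c7',180,290,115,235,6);crop(s,'c8',300,400,160,260,6)"
```

```text
clock: 15.55
ee_pos: [0.45, -0.4494, 0.2468]
tcp_rot: [3.141, -0.001, 1.049]
wrist_force: [0.1, 0.9, 0.7]
opening: 0.0547
t 15.55 p [ 0.45   -0.4494  0.2468] rpy [ 1.7998e+02 -6.0000e-02  6.0090e+01] F [0.1 0.9 0.7] T [ 0.   -0.09 -0.01] op 0.0547 q [ 0.84  0.45 -0.21  1.5   0.09  1.2   0.1 ]
```

View pics/c7.png

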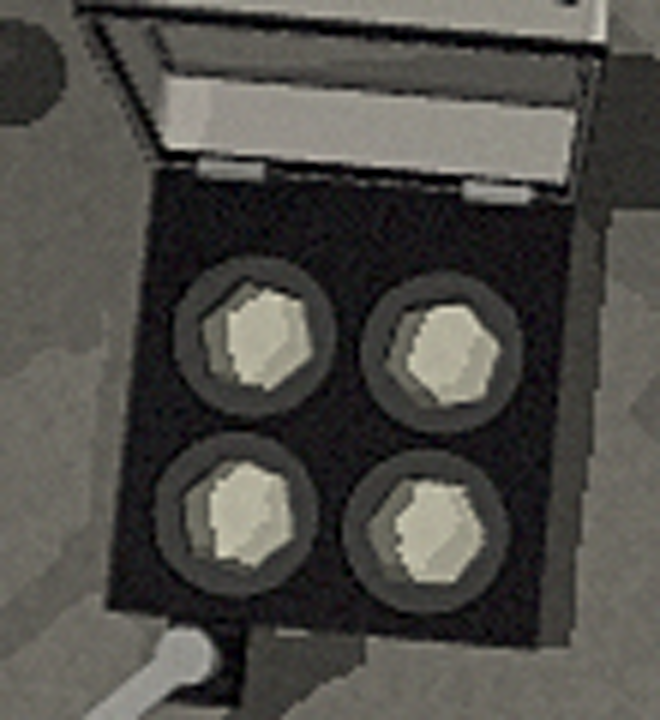

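View pics/c8.png

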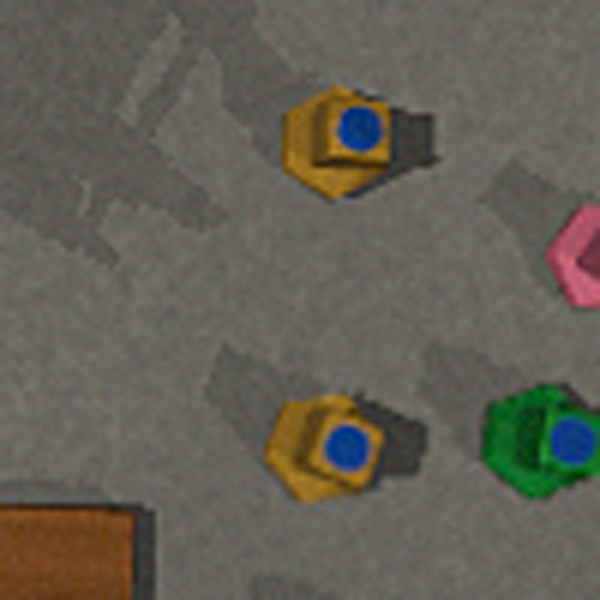

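View pics/c7s.png

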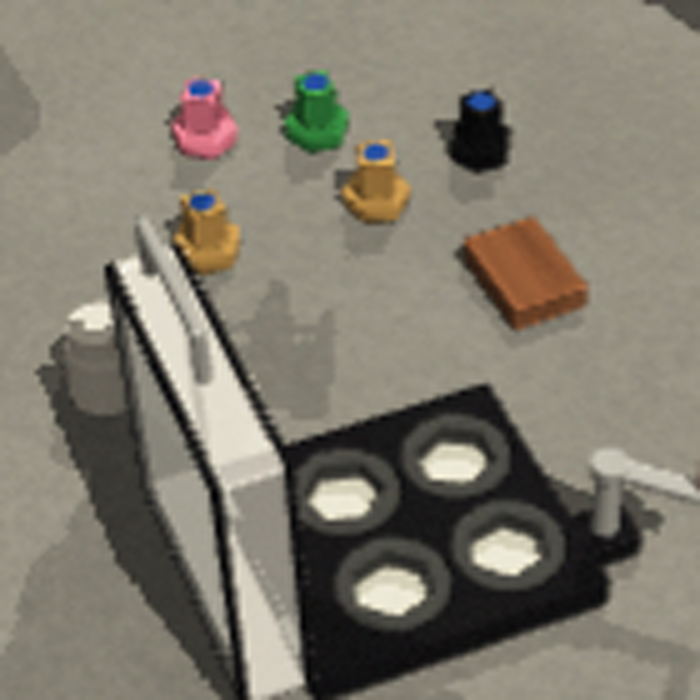

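```bash
cat >> h.py <<'E'
def rect(s,cx,cy,z,half=.045,n=360):
    # row down = -x world, col right = -y world
    g=np.linspace(half,-half,n)
    X,Y=np.meshgrid(cx+g,cy+g,indexing='ij')
    P=s['pose']; pts=np.stack([X,Y,np.full_like(X,z)],-1)-P[:3,3]
    c=pts@P[:3,:3]; x=c[...,0]/-c[...,2]; y=-c[...,1]/-c[...,2]
    k=1+s['k1']*(x*x+y*y); f=f_(s)
    im=cv2.remap(s['frame'],(x*k*f+s['cx']).astype('float32'),(y*k*f+s['cy']).astype('float32'),cv2.INTER_CUBIC)
    return im
E
python3 - <<'E'
from h import *
s=load('top4')
C=lambda x,y:(180+x/6-.42,115+y/6-.42)
W=np.array([onz(s,*C(*p),.024)[:2] for p in [(426,531),(237,514),(442,352),(254,336)]]);print(W)
loc=np.array([[-.04,-.042],[-.04,.042],[.04,-.042],[.04,.042]])
b=W-W.mean(0);th=np.arctan2((loc[:,0]*b[:,1]-loc[:,1]*b[:,0]).sum(),(loc*b).sum());print(W.mean(0),np.degrees(th))
R=np.array([[np.cos(th),-np.sin(th)],[np.sin(th),np.cos(th)]]);P=W.mean(0)+loc@R.T;print(P)
E4=lambda x,y:(300+x/6-.42,160+y/6-.42)
for p in [(360,128),(348,447)]: print(onz(s,*E4(*p),.052))
ss=load('s4');C2=lambda x,y:(160+x/5-.4,100+y/5-.4)
for p in [(455,457),(505,546),(347,491),(396,583)]: print('sc',onz(ss,*C2(*p),.024))
ims=[]
for i in range(4):
    im=rect(s,*P[i],.024); 
    cv2.drawMarker(im,(180,180),(0,0,255),0,10); ims.append(im)
out=np.vstack([np.hstack([ims[3],ims[2]]),np.hstack([ims[1],ims[0]])]);cv2.imwrite('pics/r1.png',cv2.resize(out,(600,600)))
E
```

```text
[[ 0.53303678 -0.04025   ]
 [ 0.53832362  0.04315512]
 [ 0.61287624 -0.04507722]
 [ 0.61795794  0.03874613]]
[ 0.57554865 -0.00085649] -3.4369296587485296
[[ 0.5331027  -0.04038296]
 [ 0.53813848  0.04346596]
 [ 0.61295881 -0.04517894]
 [ 0.61799459  0.03866997]]
[ 0.59528705 -0.32061516  0.052     ]
[ 0.45882909 -0.31433695  0.052     ]
sc [ 0.53421717 -0.0345061   0.024     ]
sc [0.54088165 0.04790796 0.024     ]
sc [ 0.61087909 -0.03992613  0.024     ]
sc [0.6163378  0.04336799 0.024     ]
```

View pics/r1.png

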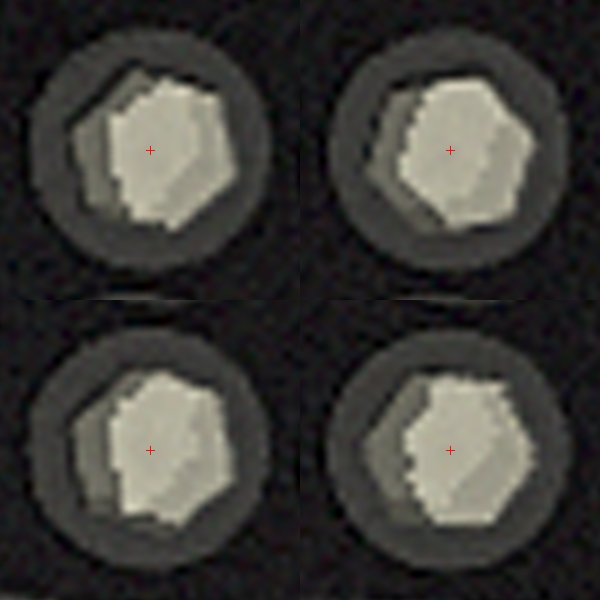

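```bash
python3 - <<'E'
from h import *
s=load('top4')
ims=[]
for c in [(.5953,-.3206),(.4588,-.3143)]:
    for z in (.052,.018):
        im=rect(s,*c,z,.04,300); cv2.drawMarker(im,(150,150),(0,0,255),0,10); ims.append(im)
cv2.imwrite('pics/r2.png',np.vstack([np.hstack(ims[:2]),np.hstack(ims[2:])]))
E
```

```text
(no output)
```

View pics/r2.png

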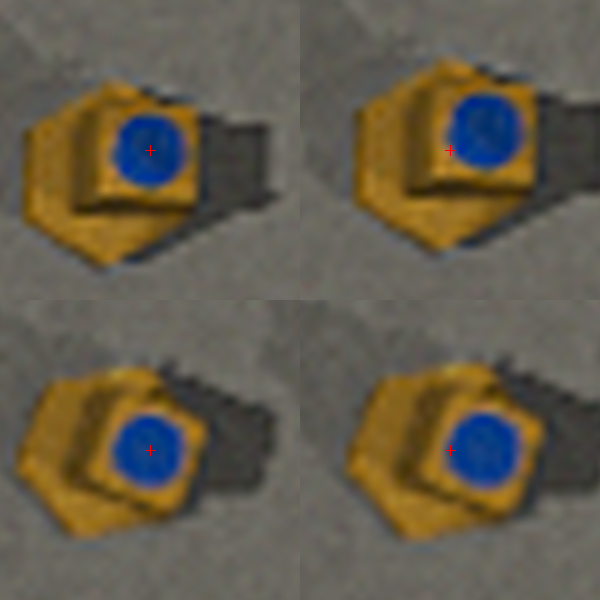

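```bash
python3 -c "
from h import *
rows(.596,-.3185,.12,-3.5)"
```

```text
dx 18.66 dy 6.12 dz 12.70 turn 63.6
```

```bash
python3 -m creep '[6,2,4,10,50, 12,4,8,20,50, 18.7,6.1,12.7,30,50, 18.7,6.1,12.7,40,50, 18.7,6.1,12.7,50,50, 18.7,6.1,12.7,60,50, 18.7,6.1,12.7,63.6,50, 18.7,6.1,12.7,63.6,50, 18.7,6.1,12.7,63.6,50]' 30; python3 -c "
from h import *
st();rows(.596,-.3185,.024,-3.5);snap('top','top5');s=snap('scene','s5');crop(s,'c9',160,300,80,180,5)"
```

```text
clock: 16.77
ee_pos: [0.5954, -0.3194, 0.1199]
tcp_rot: [-3.142, -0.0, -0.062]
wrist_force: [-0.0, 0.9, 0.3]
opening: 0.0457
t 16.77 p [ 0.5954 -0.3194  0.1199] rpy [-1.80e+02 -2.00e-02 -3.53e+00] F [-0.   0.9  0.3] T [-0.01  0.   -0.02] op 0.0457 q [ 0.39  0.61  0.04  1.56 -0.03  0.98 -1.19]
dx 0.05 dy -0.09 dz 9.59 turn -0.0
```

View pics/c9.png

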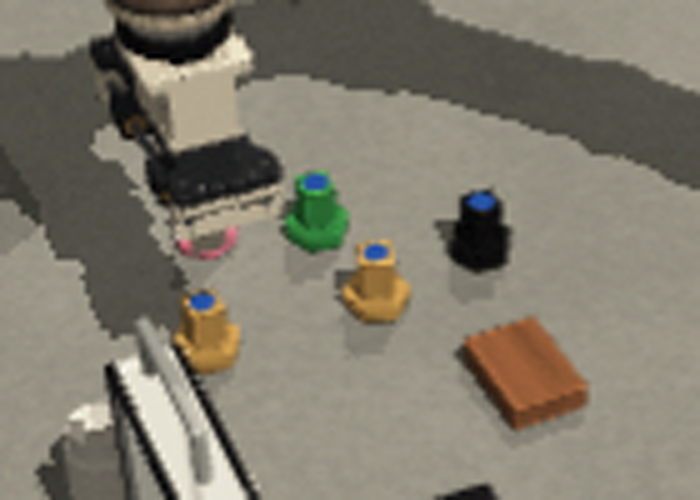

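Mounts are unmoved. Descending and gripping.

```bash
python3 -m creep '[0,-0.1,4,0,50, 0,-0.1,7.5,0,50, 0,-0.1,9.5,0,50, 0,-0.1,9.5,0,50, 0,-0.1,9.5,0,0, 0,-0.1,9.5,0,0, 0,-0.1,9.5,0,0, 0,-0.1,9.5,0,0]' 40; python3 -c "
from h import *
st()"
```

```text
clock: 17.88
ee_pos: [0.596, -0.3194, 0.0261]
tcp_rot: [3.141, -0.002, -0.064]
wrist_force: [-2.0, -0.1, 6.6]
opening: 0.0258
t 17.88 p [ 0.596  -0.3194  0.0261] rpy [ 1.7995e+02 -1.1000e-01 -3.6800e+00] F [-2.  -0.1  6.6] T [ 0.13  0.17 -0.  ] op 0.0258 q [ 0.39  0.71  0.03  1.63 -0.03  0.8  -1.2 ]
```

```bash
python3 -m creep '[0,0,-3,0,0, 0,0,-8,0,0, 0,0,-10,0,0, 0,0,-10,0,0]' 40; python3 -c "
from h import *
st();rows(.539,.0447,.12,15);s=snap('scene','s6');crop(s,'c10',160,300,80,180,5)"
```

```text
clock: 18.38
ee_pos: [0.5961, -0.3193, 0.1264]
tcp_rot: [3.141, -0.003, -0.064]
wrist_force: [-0.1, -0.1, -3.4]
opening: 0.026
t 18.38 p [ 0.5961 -0.3193  0.1264] rpy [ 1.7994e+02 -1.7000e-01 -3.6700e+00] F [-0.1 -0.1 -3.4] T [ 0.02 -0.05  0.03] op 0.0260 q [ 0.38  0.6   0.04  1.55 -0.03  0.98 -1.2 ]
dx -8.02 dy -35.96 dz 0.64 turn -18.7
```

View pics/c10.png

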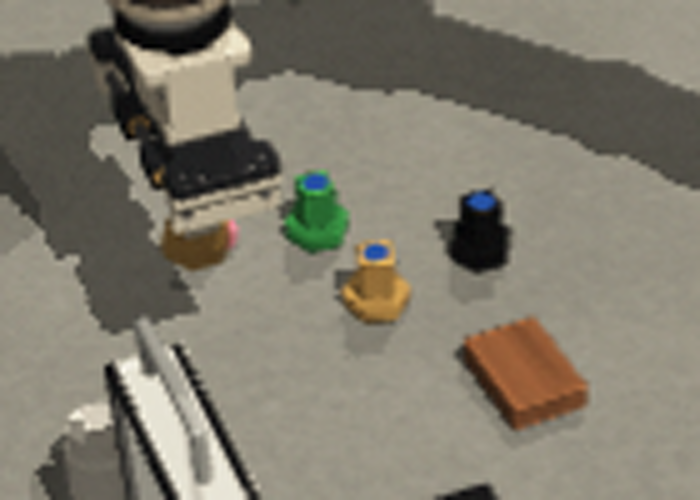

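The brass foot shows below the gripper at (195,250), so the mount is held. Carrying it to pocket 1.

```bash
python3 -m creep '[-1.5,-5,0,-3,0, -2.5,-10,0,-6,0, -3.5,-15,0,-9,0, -4.5,-20,0,-12,0, -5.5,-25,0,-15,0, -6.7,-30,0,-18,0, -7.5,-34,0,-18.7,0, -8,-36,0.6,-18.7,0, -8,-36,0.6,-18.7,0, -8,-36,0.6,-18.7,0]' 40; python3 -c "
from h import *
st();rows(.539,.0447,.06,15)
s=snap('scene','s7');crop(s,'c11',200,320,130,240,6)"
```

```text
clock: 19.68
ee_pos: [0.538, 0.0441, 0.1179]
tcp_rot: [3.141, 0.002, 0.261]
wrist_force: [0.8, -0.2, -3.2]
opening: 0.0261
t 19.68 p [0.538  0.0441 0.1179] rpy [1.7997e+02 1.0000e-01 1.4980e+01] F [ 0.8 -0.2 -3.2] T [-0.07 -0.01  0.03] op 0.0261 q [-0.11  0.42 -0.1   1.9   0.05  0.82 -1.54]
dx 0.11 dy -0.03 dz 5.79 turn -0.0
```

View pics/c11.png

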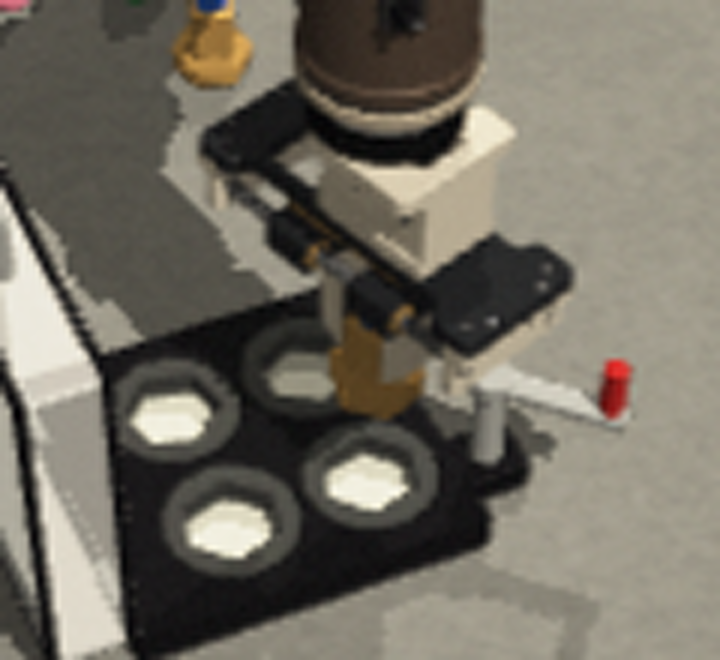

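```bash
python3 -m creep '[0.1,0,3,0,0, 0.1,0,5,0,0, 0.1,0,6,0,0, 0.1,0,6,0,0]' 40; python3 -m creep '[0,0,0.4,0,0, 0,0,0.8,0,0, 0,0,0.8,0,0]' ;python3 -c "
from h import *
st()"
```

```text
clock: 20.23
ee_pos: [0.5392, 0.0449, 0.0583]
tcp_rot: [3.141, 0.001, 0.261]
wrist_force: [-0.4, -0.6, -2.9]
opening: 0.026
clock: 20.6
ee_pos: [0.5393, 0.0457, 0.0507]
tcp_rot: [3.142, 0.0, 0.262]
wrist_force: [0.0, 0.9, -2.7]
opening: 0.026
t 20.60 p [0.5393 0.0457 0.0507] rpy [180.     0.    15.03] F [ 0.   0.9 -2.7] T [0.02 0.03 0.  ] op 0.0260 q [-0.12  0.52 -0.09  1.96  0.07  0.67 -1.56]
```

```bash
python3 -m creep '[0,0,0.2,0,0, 0,0,0.4,0,0, 0,0,0.4,0,0]' ;python3 -c "
from h import *
st()"
```

```text
clock: 20.98
ee_pos: [0.5395, 0.0457, 0.0467]
tcp_rot: [3.142, -0.0, 0.262]
wrist_force: [-0.1, 0.5, -1.2]
opening: 0.0256
t 20.98 p [0.5395 0.0457 0.0467] rpy [ 1.800e+02 -1.000e-02  1.503e+01] F [-0.1  0.5 -1.2] T [ 0.03 -0.01  0.02] op 0.0256 q [-0.12  0.52 -0.09  1.96  0.07  0.66 -1.56]
```

```bash
python3 -m creep '[0,0,0.2,0,0, 0,0,0.4,0,0, 0,0,0.4,0,0]' ;python3 -c "
from h import *
st()"
```

```text
clock: 21.35
ee_pos: [0.5394, 0.0453, 0.0425]
tcp_rot: [3.141, 0.0, 0.262]
wrist_force: [1.5, -2.0, -2.9]
opening: 0.0257
t 21.35 p [0.5394 0.0453 0.0425] rpy [1.7998e+02 1.0000e-02 1.5010e+01] F [ 1.5 -2.  -2.9] T [-0.55 -0.27 -0.03] op 0.0257 q [-0.12  0.53 -0.09  1.96  0.07  0.65 -1.56]
```

```bash
python3 -m creep '[0,0,0.2,0,0, 0,0,0.4,0,0, 0,0,0.6,0,0, 0,0,0.8,0,0, 0,0,0.8,0,0]' ;python3 -c "
from h import *
st()"
```

```text
clock: 21.98
ee_pos: [0.5395, 0.0453, 0.0345]
tcp_rot: [3.141, 0.0, 0.262]
wrist_force: [2.4, -4.3, -3.4]
opening: 0.0258
t 21.98 p [0.5395 0.0453 0.0345] rpy [179.98   0.    15.01] F [ 2.4 -4.3 -3.4] T [-1.18 -0.47 -0.05] op 0.0258 q [-0.12  0.54 -0.09  1.97  0.08  0.64 -1.56]
```

```bash
python3 -m creep '[0,0,0.1,0,0, 0,0,0.2,0,0, 0,0,0.2,0,0]' ;python3 -c "
from h import *
st()"
```

```text
clock: 22.35
ee_pos: [0.5396, 0.0453, 0.0339]
tcp_rot: [3.141, -0.001, 0.262]
wrist_force: [-3.4, -5.9, 16.5]
opening: 0.0259
t 22.35 p [0.5396 0.0453 0.0339] rpy [ 1.7997e+02 -3.0000e-02  1.5000e+01] F [-3.4 -5.9 16.5] T [-1.32  0.75 -0.03] op 0.0259 q [-0.12  0.54 -0.09  1.97  0.08  0.63 -1.56]
```

Seated on the floor: TCP z is .0339, the predicted home height. Releasing.

```bash
python3 -m creep '[0,0,-0.2,0,0, 0,0,-0.2,0,50, 0,0,-0.2,0,50, 0,0,-0.2,0,50, 0,0,-3,0,50, 0,0,-8,0,50, 0,0,-12,0,50, 0,0,-14,0,50]' ;python3 -c "
from h import *
st(); rows(.45,-.449,.2,67.5)"
```

```text
clock: 23.35
ee_pos: [0.5403, 0.0462, 0.1751]
tcp_rot: [3.142, -0.003, 0.263]
wrist_force: [0.1, 0.9, -0.3]
opening: 0.0456
t 23.35 p [0.5403 0.0462 0.1751] rpy [180.    -0.18  15.05] F [ 0.1  0.9 -0.3] T [-0.   -0.01 -0.02] op 0.0456 q [-0.11  0.36 -0.1   1.84  0.04  0.95 -1.53]
dx -21.58 dy 45.48 dz -2.49 turn -52.4
```

```bash
python3 -m creep '[-3,6,-2.5,-8,50, -6,12,-2.5,-16,50, -9,18,-2.5,-24,50, -12,24,-2.5,-32,50, -15,30,-2.5,-40,50, -18,36,-2.5,-48,50, -20,42,-2.5,-52.4,50, -21.6,45.5,-2.5,-52.4,50, -21.6,45.5,-2.5,-52.4,50, -21.6,45.5,-2.5,-52.4,50]' ;python3 - <<'E'
from h import *
st()
s=snap('top','top8'); crop(s,'c12',180,300,115,235,5)
ims=[]
for c in [(.4588,-.3143),(.5331,-.0404)]:
    im=rect(s,*c,.052 if c[0]<.5 else .024,.045,300); cv2.drawMarker(im,(150,150),(0,0,255),0,10); ims.append(im)
cv2.imwrite('pics/r3.png',np.hstack(ims))
s=snap('scene','s8'); crop(s,'c13',160,300,100,240,5)
E
```

```text
clock: 24.6
ee_pos: [0.4487, -0.4495, 0.1972]
tcp_rot: [-3.141, -0.001, 1.176]
wrist_force: [0.2, -0.1, 0.2]
opening: 0.0457
t 24.60 p [ 0.4487 -0.4495  0.1972] rpy [-1.7996e+02 -5.0000e-02  6.7380e+01] F [ 0.2 -0.1  0.2] T [ 0.02 -0.09 -0.  ] op 0.0457 q [ 0.77  0.48 -0.09  1.58  0.05  1.09  0.27]
```

View pics/c12.png

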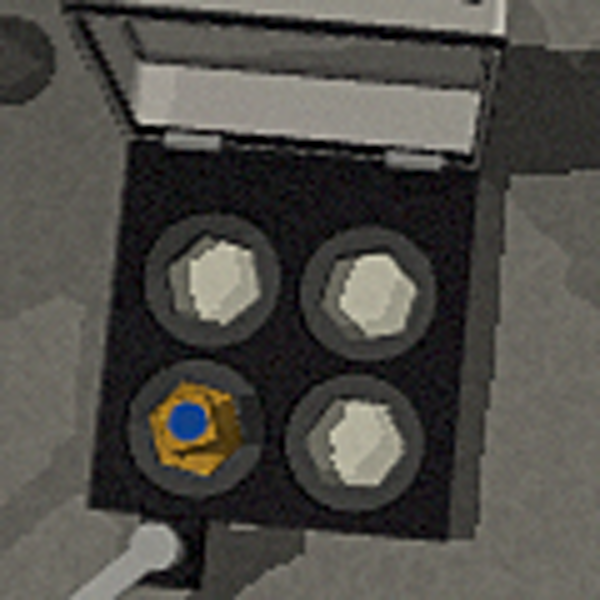

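View pics/r3.png

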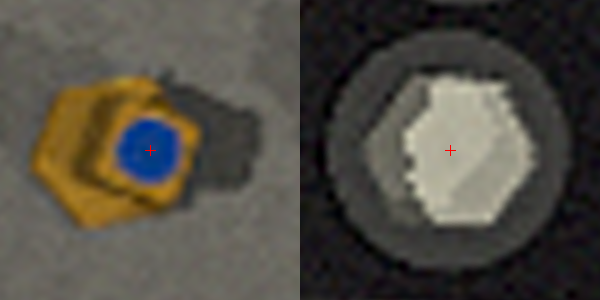

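View pics/c13.png

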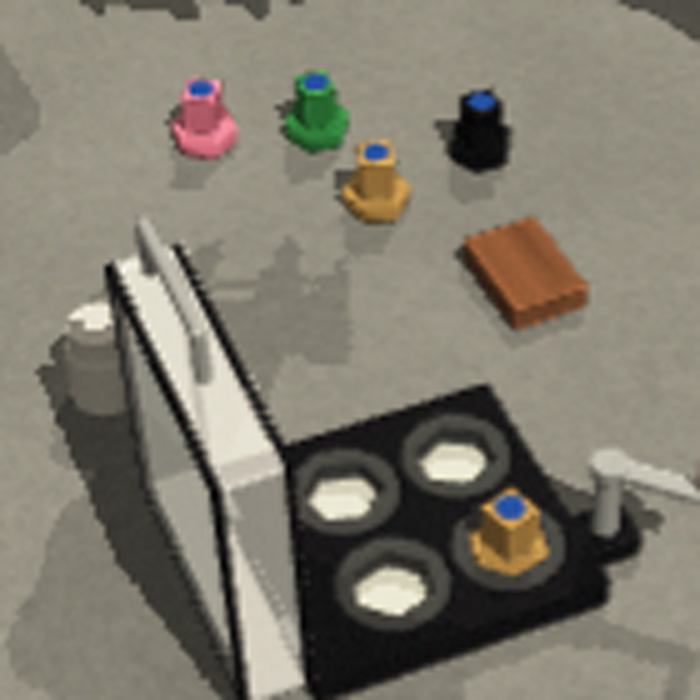

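Mount A is upright and fully down in pocket 1, seen in the scene crop at (510,540). Mount B is unmoved at (375,180). Going for B.

```bash
python3 -c "
from h import *
rows(.4593,-.3130,.12,67.5)"
```

```text
dx 12.81 dy -4.26 dz 7.76 turn 0.1
```

```bash
python3 -m creep '[5,-2,3,0,50, 10,-3.5,6,0,50, 12.8,-4.25,7.8,0,50, 12.8,-4.25,7.8,0,50, 12.8,-4.25,12,0,50, 12.8,-4.25,15.5,0,50, 12.8,-4.25,17.3,0,50, 12.8,-4.25,17.3,0,50]' 40; python3 -c "
from h import *
st();s=snap('scene','s9');crop(s,'c14',190,290,80,170,6)"
```

```text
clock: 25.7
ee_pos: [0.4583, -0.3147, 0.0242]
tcp_rot: [-3.14, -0.0, 1.178]
wrist_force: [0.4, 0.2, 0.1]
opening: 0.046
t 25.70 p [ 0.4583 -0.3147  0.0242] rpy [-1.7991e+02 -1.0000e-02  6.7470e+01] F [0.4 0.2 0.1] T [-0.03 -0.05 -0.01] op 0.0460 q [ 0.59  0.58 -0.11  1.93  0.1   0.64  0.02]
```

View pics/c14.png

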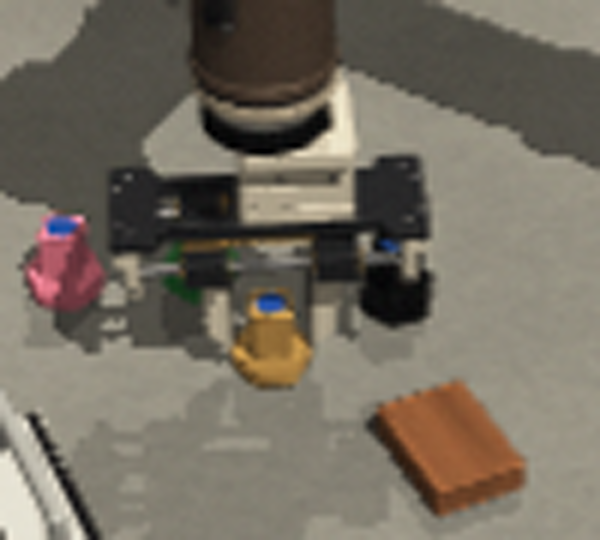

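```bash
python3 -c "
from h import *
s=load('s9');print(proj(s,[.4583,-.3147,.052]),onz(s,234.8,130.3,.052)-[0,.0035,0])"; python3 -m creep '[0.25,0.05,0,0,50, 0.25,0.05,0,0,50, 0.25,0.05,0,0,0, 0.25,0.05,0,0,0, 0.25,0.05,0,0,0, 0.25,0.05,0,0,0]' 40; python3 -c "
from h import *
st()"
```

```text
[234.18123448 129.18035334] [ 0.45906341 -0.31135722  0.052     ]
clock: 26.5
ee_pos: [0.4599, -0.313, 0.0248]
tcp_rot: [-3.141, -0.0, 1.177]
wrist_force: [-2.1, 2.0, 4.1]
opening: 0.0261
t 26.50 p [ 0.4599 -0.313   0.0248] rpy [-179.98   -0.     67.42] F [-2.1  2.   4.1] T [ 0.21  0.26 -0.04] op 0.0261 q [ 0.58  0.58 -0.11  1.93  0.1   0.64  0.01]
```

```bash
python3 -m creep '[0,0,-3,0,0, 0,0,-8,0,0, 0,0,-10,0,0, 0,0,-10,0,0]' 40; python3 -c "
from h import *
st();rows(.5345,-.0392,.12,57.5);s=snap('scene','s10');crop(s,'c15',190,290,80,170,6)"
```

```text
clock: 27.0
ee_pos: [0.4608, -0.3137, 0.1258]
tcp_rot: [3.139, 0.0, 1.177]
wrist_force: [-0.1, 0.0, -3.2]
opening: 0.0259
t 27.00 p [ 0.4608 -0.3137  0.1258] rpy [1.7984e+02 3.0000e-02 6.7420e+01] F [-0.1  0.  -3.2] T [-0.02 -0.11 -0.02] op 0.0259 q [ 0.6   0.44 -0.13  1.85  0.07  0.85  0.04]
dx 28.17 dy -3.74 dz 0.58 turn 9.9
```

View pics/c15.png

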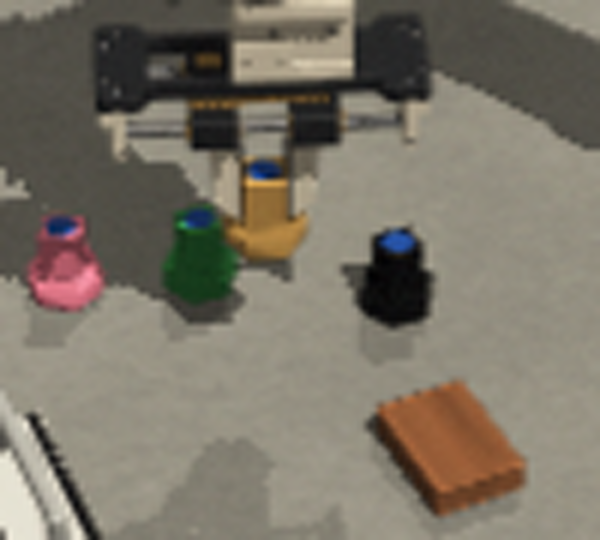

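Mount B is held between the fingers at (265,200), upright. Carrying it to pocket 0.

```bash
python3 -m creep '[5,-0.6,0,2,0, 10,-1.2,0,4,0, 15,-2,0,6,0, 20,-2.7,0,8,0, 25,-3.4,0,9.9,0, 28.2,-3.75,0,9.9,0, 28.2,-3.75,0.6,9.9,0, 28.2,-3.75,0.6,9.9,0, 28.2,-3.75,0.6,9.9,0]' 40; python3 -c "
from h import *
st();rows(.5345,-.0392,.06,57.5)"
```

```text
clock: 28.18
ee_pos: [0.5329, -0.0398, 0.118]
tcp_rot: [-3.141, 0.001, 1.002]
wrist_force: [0.0, -0.0, -2.9]
opening: 0.0258
t 28.18 p [ 0.5329 -0.0398  0.118 ] rpy [-1.7994e+02  8.0000e-02  5.7420e+01] F [ 0.  -0.  -2.9] T [-0.07 -0.09 -0.02] op 0.0258 q [ 0.08  0.42 -0.14  1.91  0.08  0.82 -0.67]
dx 0.13 dy 0.10 dz 5.80 turn -0.1
```

```bash
python3 -m creep '[0.1,0.05,3,0,0, 0.1,0.05,5,0,0, 0.1,0.05,6.2,0,0, 0.1,0.05,6.2,0,0]' 40; python3 -m creep '[0,0,0.3,0,0, 0,0,0.6,0,0, 0,0,0.9,0,0, 0,0,0.9,0,0]' ;python3 -c "
from h import *
st()"
```

```text
clock: 28.68
ee_pos: [0.5341, -0.0384, 0.0562]
tcp_rot: [-3.141, 0.001, 1.003]
wrist_force: [-0.1, -0.8, -2.1]
opening: 0.0258
clock: 29.18
ee_pos: [0.5345, -0.0377, 0.0476]
tcp_rot: [-3.141, 0.0, 1.004]
wrist_force: [0.2, 0.3, -2.9]
opening: 0.0257
t 29.18 p [ 0.5345 -0.0377  0.0476] rpy [-1.7999e+02  1.0000e-02  5.7540e+01] F [ 0.2  0.3 -2.9] T [-0.07 -0.1   0.03] op 0.0257 q [ 0.07  0.52 -0.13  1.97  0.11  0.66 -0.7 ]
```

```bash
python3 -m creep '[-0.1,0.06,0,0,0, -0.1,0.06,0.2,0,0, -0.1,0.06,0.4,0,0, -0.1,0.06,0.4,0,0]' ;python3 -c "
from h import *
st()"
```

```text
clock: 29.68
ee_pos: [0.5344, -0.0389, 0.0435]
tcp_rot: [-3.141, 0.0, 1.004]
wrist_force: [0.1, 0.0, -3.3]
opening: 0.0259
t 29.68 p [ 0.5344 -0.0389  0.0435] rpy [-1.7998e+02  2.0000e-02  5.7540e+01] F [ 0.1  0.  -3.3] T [-0.08  0.02 -0.01] op 0.0259 q [ 0.07  0.52 -0.13  1.97  0.11  0.65 -0.7 ]
```

```bash
python3 -m creep '[0,0,0.3,0,0, 0,0,0.6,0,0, 0,0,0.9,0,0, 0,0,0.9,0,0]' ;python3 -c "
from h import *
st()"
```

```text
clock: 30.18
ee_pos: [0.5344, -0.0389, 0.0344]
tcp_rot: [-3.141, 0.0, 1.004]
wrist_force: [-0.5, 0.8, -4.1]
opening: 0.026
t 30.18 p [ 0.5344 -0.0389  0.0344] rpy [-1.7997e+02  2.0000e-02  5.7530e+01] F [-0.5  0.8 -4.1] T [0.02 0.18 0.  ] op 0.0260 q [ 0.07  0.54 -0.13  1.98  0.11  0.63 -0.7 ]
```

```bash
python3 -m creep '[0,0,0.1,0,0, 0,0,0.2,0,0, 0,0,0.2,0,0]' ;python3 -c "
from h import *
st()"
```

```text
clock: 30.55
ee_pos: [0.5344, -0.0389, 0.0328]
tcp_rot: [-3.141, 0.0, 1.004]
wrist_force: [-2.7, 0.8, -0.4]
opening: 0.0256
t 30.55 p [ 0.5344 -0.0389  0.0328] rpy [-1.7999e+02  1.0000e-02  5.7530e+01] F [-2.7  0.8 -0.4] T [-0.02  0.64 -0.03] op 0.0256 q [ 0.07  0.54 -0.13  1.98  0.11  0.63 -0.7 ]
```

```bash
python3 -m creep '[0,0,0.1,0,0, 0,0,0.1,0,0, 0,0,0,0,50, 0,0,0,0,50, 0,0,0,0,50, 0,0,-3,0,50, 0,0,-8,0,50, 0,0,-13,0,50, 0,0,-18,0,50]' ;python3 -c "
from h import *
st();rows(.45,-.45,.2,60)"
```

```text
clock: 31.68
ee_pos: [0.5345, -0.039, 0.2143]
tcp_rot: [3.141, -0.0, 1.004]
wrist_force: [0.8, 0.3, -1.3]
opening: 0.046
t 31.68 p [ 0.5345 -0.039   0.2143] rpy [ 1.7999e+02 -1.0000e-02  5.7530e+01] F [ 0.8  0.3 -1.3] T [-0.04 -0.19  0.02] op 0.0460 q [ 0.09  0.31 -0.15  1.8   0.05  1.04 -0.65]
dx -39.21 dy 14.94 dz 1.43 turn -2.5
```

```bash
python3 -m creep '[-6,2.3,0,0,50, -12,4.6,0,0,50, -18,7,0,0,50, -24,9.2,0,0,50, -30,11.5,0,0,50, -33,12.6,0,0,50, -33,12.6,0,0,50]' ;python3 - <<'E'
from h import *
s=snap('top','top11'); crop(s,'c16',180,300,115,235,5)
s=snap('scene','s11'); crop(s,'c17',160,300,100,240,5)
E
```

```text
clock: 32.55
ee_pos: [0.4615, -0.3893, 0.2122]
tcp_rot: [-3.142, 0.002, 0.998]
wrist_force: [0.4, 0.3, 0.1]
opening: 0.0463
```

View pics/c16.png

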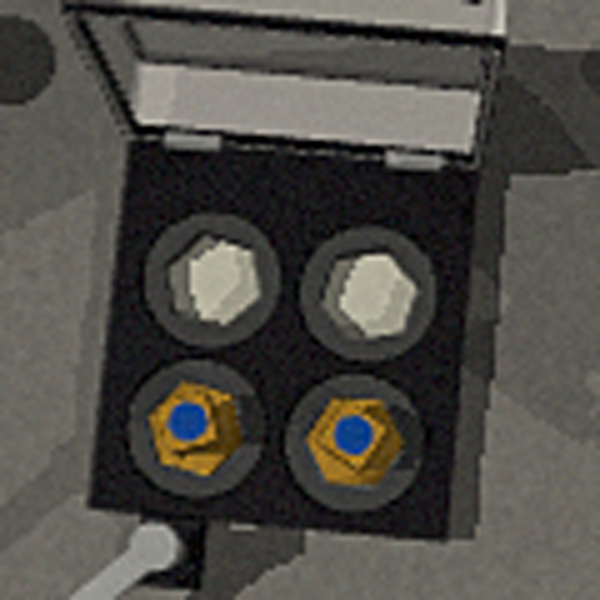

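View pics/c17.png

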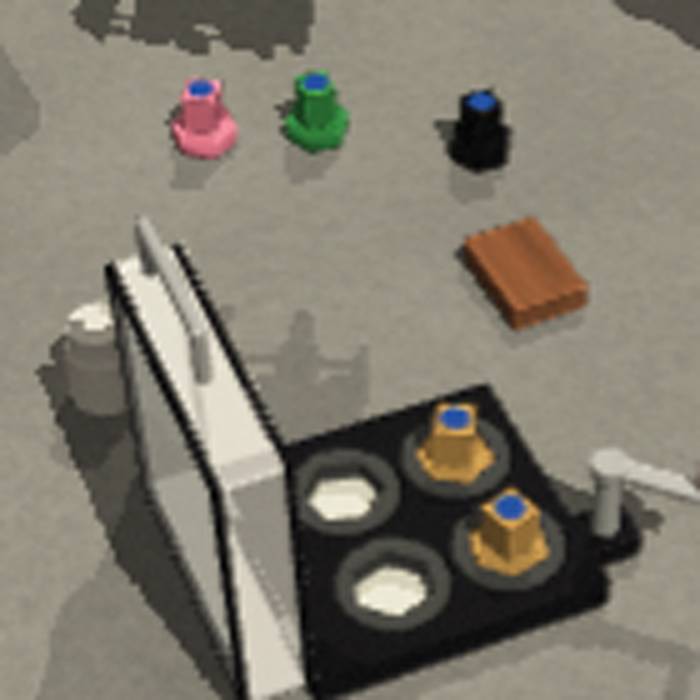

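View pics/top11.png

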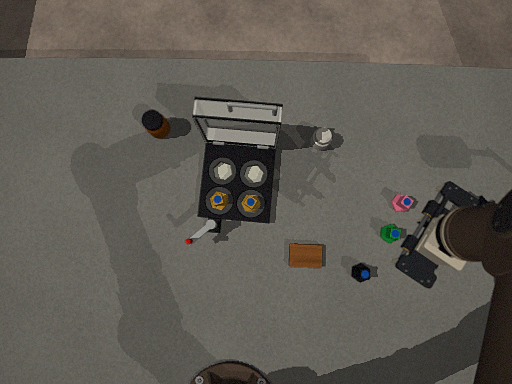

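Both mounts sit fully home and upright in pockets 0 and 1. No brass is left on the bench and the bystanders are unmoved. Now to shut the hood.

```bash
python3 -c "
from h import *
st();rows(.7141,-.0435,.33,86.3)"
```

```text
t 32.65 p [ 0.4637 -0.3848  0.2124] rpy [-1.7997e+02 -3.0000e-02  5.7490e+01] F [-0.5  1.4 -1. ] T [-0.03 -0.04 -0.02] op 0.0457 q [ 0.61  0.41 -0.01  1.65  0.    1.08  0.03]
dx 42.23 dy 2.78 dz -11.76 turn -28.8
```

```bash
python3 -m creep '[0,0,-6,-5,26, 3,0.2,-11.8,-12,26, 8,0.6,-11.8,-20,26, 14,1,-11.8,-28.8,26, 20,1.4,-11.8,-28.8,26, 26,1.8,-11.8,-28.8,26, 32,2.2,-11.8,-28.8,26, 38,2.6,-11.8,-28.8,26, 42.2,2.8,-11.8,-28.8,26, 42.2,2.8,-11.8,-28.8,26, 42.2,2.8,-11.8,-28.8,26]' ;python3 - <<'E'
from h import *
st();rows(.7141,-.0438,.2462,86.3)
s=snap('scene','s12'); crop(s,'c18',160,300,60,200,5)
E
```

```text
clock: 34.02
ee_pos: [0.7136, -0.043, 0.3306]
tcp_rot: [-3.141, 0.0, 1.508]
wrist_force: [-0.5, -0.8, 0.1]
opening: 0.0239
t 34.02 p [ 0.7136 -0.043   0.3306] rpy [-1.7997e+02  2.0000e-02  8.6430e+01] F [-0.5 -0.8  0.1] T [-0.04 -0.1  -0.04] op 0.0239 q [ 0.09  0.55 -0.19  1.13  0.1   1.47 -0.15]
dx -0.08 dy 0.06 dz 8.44 turn 0.1
```

View pics/c18.png

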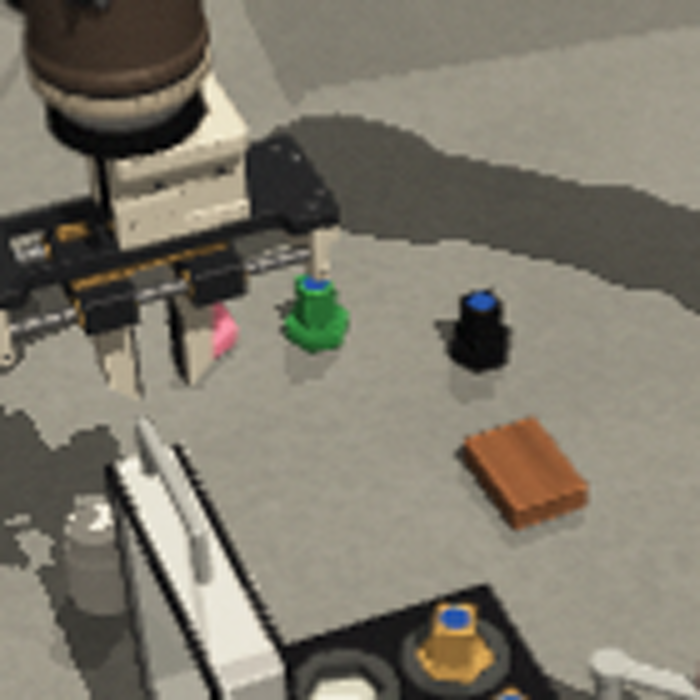

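```bash
python3 -m creep '[-0.05,0.05,3,0,26, -0.05,0.05,6,0,26, -0.05,0.05,7.5,0,26, -0.05,0.05,8.4,0,26, -0.05,0.05,8.4,0,26, -0.05,0.05,8.4,0,0, -0.05,0.05,8.4,0,0, -0.05,0.05,8.4,0,0, -0.05,0.05,8.4,0,0]' 40;python3 - <<'E'
from h import *
st()
E
```

```text
clock: 35.2
ee_pos: [0.7148, -0.0445, 0.2477]
tcp_rot: [3.14, -0.0, 1.507]
wrist_force: [-0.4, -0.6, 6.3]
opening: 0.0086
t 35.20 p [ 0.7148 -0.0445  0.2477] rpy [179.91  -0.    86.33] F [-0.4 -0.6  6.3] T [-0.07  0.1   0.01] op 0.0086 q [ 0.1   0.59 -0.2   1.27  0.11  1.29 -0.16]
```

```bash
python3 -m creep '[0,-1,-0.05,0,0, 0,-2.1,-0.1,0,0, 0,-3.1,-0.1,0,0, 0,-4.1,-0.1,0,0, 0,-5.2,0.05,0,0, 0,-6.2,0.2,0,0, 0,-7.2,0.4,0,0, 0,-8.2,0.6,0,0, 0,-9.2,0.9,0,0, 0,-10.2,1.2,0,0, 0,-11.1,1.6,0,0, 0,-12.1,2.0,0,0]' 40;python3 - <<'E'
from h import *
st()
E
```

```text
clock: 36.7
ee_pos: [0.5934, -0.0365, 0.228]
tcp_rot: [3.14, -0.0, 1.507]
wrist_force: [-2.7, -0.1, 11.9]
opening: 0.0086
t 36.70 p [ 0.5934 -0.0365  0.228 ] rpy [ 1.7992e+02 -1.0000e-02  8.6340e+01] F [-2.7 -0.1 11.9] T [0.09 0.12 0.04] op 0.0086 q [ 0.13  0.4  -0.23  1.63  0.1   1.12 -0.18]
```

```bash
python3 -m creep '[0,-1,0.3,0,0, 0,-1.9,0.8,0,0, 0,-2.8,1.3,0,0, 0,-3.6,1.9,0,0, 0,-4.5,2.5,0,0, 0,-5.3,3.1,0,0, 0,-6.1,3.8,0,0, 0,-6.8,4.5,0,0, 0,-7.6,5.2,0,0, 0,-8.3,6.0,0,0, 0,-8.9,6.8,0,0, 0,-9.5,7.6,0,0]' 40;python3 - <<'E'
from h import *
st()
E
```

```text
clock: 38.2
ee_pos: [0.4968, -0.0302, 0.1498]
tcp_rot: [-3.138, -0.0, 1.507]
wrist_force: [-4.1, 3.5, 6.2]
opening: 0.009
t 38.20 p [ 0.4968 -0.0302  0.1498] rpy [-179.82   -0.     86.36] F [-4.1  3.5  6.2] T [ 0.67  0.55 -0.01] op 0.0090 q [ 0.15  0.33 -0.24  1.96  0.1   0.87 -0.21]
```

```bash
python3 -m creep '[0,-0.6,0.9,0,0, 0,-1.2,1.8,0,0, 0,-1.7,2.7,0,0, 0,-2.2,3.6,0,0, 0,-2.6,4.5,0,0, 0,-3.0,5.5,0,0, 0,-3.3,6.4,0,0, 0,-3.6,7.4,0,0, 0,-3.85,8.4,0,0, 0,-4.1,9.5,0,0, 0,-4.1,9.5,0,0]' 40;python3 - <<'E'
from h import *
st()
E
```

```text
clock: 39.58
ee_pos: [0.4546, -0.0275, 0.0539]
tcp_rot: [-3.136, -0.0, 1.508]
wrist_force: [-5.4, 5.4, -1.1]
opening: 0.0084
t 39.58 p [ 0.4546 -0.0275  0.0539] rpy [-179.66   -0.     86.38] F [-5.4  5.4 -1.1] T [ 1.02  0.66 -0.04] op 0.0084 q [ 0.12  0.42 -0.22  2.14  0.16  0.6  -0.28]
```

```bash
python3 -m creep '[0,-0.15,0.7,0,0, 0,-0.25,1.3,0,0, 0,-0.25,1.6,0,0, 0,-0.25,1.6,0,0]' 40;python3 - <<'E'
from h import *
st()
E
```

```text
clock: 40.08
ee_pos: [0.4519, -0.0273, 0.0382]
tcp_rot: [-3.135, 0.0, 1.508]
wrist_force: [-5.4, 5.0, -1.4]
opening: 0.0088
t 40.08 p [ 0.4519 -0.0273  0.0382] rpy [-179.65    0.     86.39] F [-5.4  5.  -1.4] T [ 1.03  0.84 -0.04] op 0.0088 q [ 0.11  0.45 -0.21  2.16  0.17  0.56 -0.3 ]
```

```bash
python3 -m creep '[0,0,0.2,0,0, 0,0,0.3,0,0, 0,0,0.3,0,0]' 40;python3 -c "
from h import *
st()"
```

```text
clock: 40.45
ee_pos: [0.4515, -0.0273, 0.0353]
tcp_rot: [-3.135, 0.0, 1.508]
wrist_force: [-8.1, 5.8, -0.5]
opening: 0.0087
t 40.45 p [ 0.4515 -0.0273  0.0353] rpy [-1.7962e+02  1.0000e-02  8.6390e+01] F [-8.1  5.8 -0.5] T [ 1.14  1.01 -0.07] op 0.0087 q [ 0.11  0.45 -0.21  2.16  0.18  0.55 -0.3 ]
```

```bash
python3 -m creep '[0,0,0.2,0,0, 0,0,0.3,0,0, 0,0,0.3,0,0]' 40;python3 -c "
from h import *
st();s=snap('scene','s13'); crop(s,'c19',180,320,100,240,5);s=snap('top','top13'); crop(s,'c20',160,300,130,260,5)"
```

```text
clock: 40.83
ee_pos: [0.4512, -0.0273, 0.0322]
tcp_rot: [-3.134, 0.0, 1.508]
wrist_force: [-8.1, 5.7, -0.3]
opening: 0.0087
t 40.83 p [ 0.4512 -0.0273  0.0322] rpy [-1.7958e+02  1.0000e-02  8.6390e+01] F [-8.1  5.7 -0.3] T [1.23 1.2  0.01] op 0.0087 q [ 0.11  0.46 -0.21  2.17  0.18  0.54 -0.3 ]
```

View pics/c19.png

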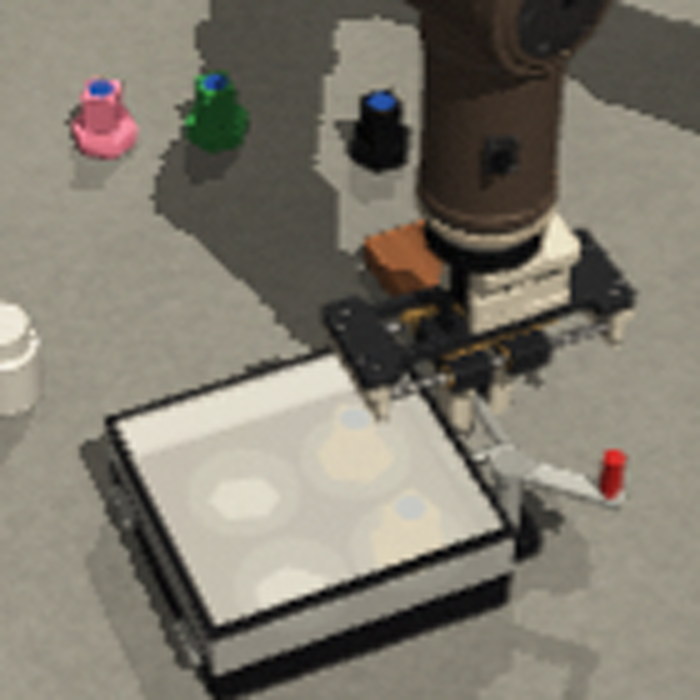

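View pics/c20.png

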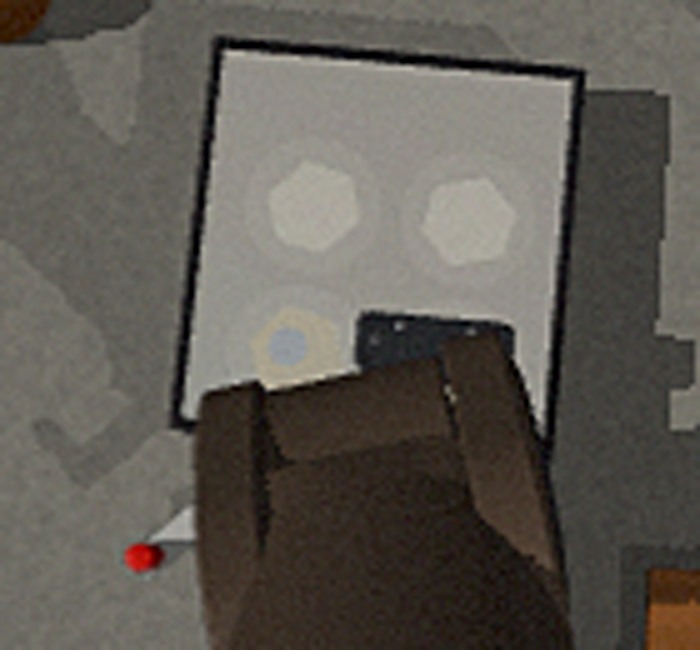

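```bash
python3 -m creep '[0,0,0.2,0,0, 0,0,0.3,0,0, 0,0,0.3,0,0]' 40;python3 -c "
from h import *
st()"
```

```text
clock: 41.3
ee_pos: [0.4509, -0.0273, 0.0293]
tcp_rot: [-3.134, 0.0, 1.508]
wrist_force: [-9.4, 5.0, 2.3]
opening: 0.0083
t 41.30 p [ 0.4509 -0.0273  0.0293] rpy [-1.7956e+02  2.0000e-02  8.6400e+01] F [-9.4  5.   2.3] T [ 1.17  1.61 -0.06] op 0.0083 q [ 0.11  0.46 -0.21  2.17  0.18  0.53 -0.3 ]
```

```bash
python3 -c "
from h import *
b=snap('scene','s14');a=load('s0') if 0 else load('scene0')
A=a['frame'].astype('float32').mean(2);B=b['frame'].astype('float32').mean(2)
for (u,v,n) in [(255,213,14),(233,223,14),(275,207,12),(218,215,12),(200,186,12)]:
  w=cv2.createHanningWindow((2*n,2*n),cv2.CV_32F)
  print((u,v),cv2.phaseCorrelate(A[v-n:v+n,u-n:u+n].copy(),B[v-n:v+n,u-n:u+n].copy(),w))
p=lambda t,y:[.688-.236*np.cos(t)+.024*np.sin(t),y,.0245]
for t in (0,.02,.04):
  x=-.2;z=.047;print(t,proj(b,[.69+x*np.cos(t)+z*np.sin(t),.098,.0245-x*np.sin(t)+z*np.cos(t)]))
A=cv2.resize(a['frame'][150:240,200:300],None,fx=4,fy=4);B=cv2.resize(b['frame'][150:240,200:300],None,fx=4,fy=4)
cv2.imwrite('pics/cmp.png',np.hstack([A,B]))"
```

```text
(255, 213) ((0.007343111855506734, 0.28004419954892334), 0.7410964149898953)
(233, 223) ((-0.08348074752013623, 0.06692272298211854), 1.1292780168851217)
(275, 207) ((-0.13704014124991204, 1.0203735642167526), 0.9222003594040871)
(218, 215) ((0.11687157309081364, -0.23095939724672299), 1.1855914973550372)
(200, 186) ((0.48767528178794883, -0.17077416306703874), 1.0601454546882048)
0 [283.21829084 204.36653676]
0.02 [283.02738753 203.63970388]
0.04 [282.81270473 202.92254495]
```

View pics/cmp.png

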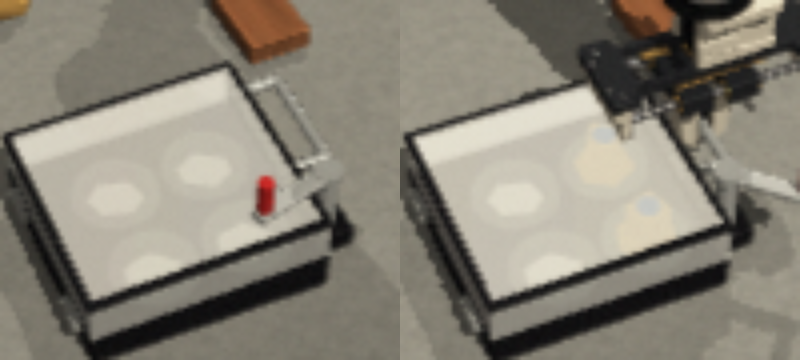

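```bash
python3 -m creep '[0,0,0,0,24, 0,0,0,0,24, 0,0,0,0,24, 0,0,-3,0,24, 0,0,-5.5,0,24, 0,0,-5.5,0,0, 0,0,-5.5,0,0, 0,0,-5.5,0,0]' 10;python3 -c "
from h import *
st()"; python3 -m creep '[0,0,1.5,0,0, 0,0,2.5,0,0, 0,0,2.9,0,0, 0,0,3.2,0,0, 0,0,3.2,0,0]';python3 -c "
from h import *
st()"
```

```text
clock: 42.35
ee_pos: [0.4549, -0.028, 0.0849]
tcp_rot: [-3.14, 0.0, 1.507]
wrist_force: [-0.5, 0.6, -0.3]
opening: 0.0011
t 42.35 p [ 0.4549 -0.028   0.0849] rpy [-1.7992e+02  1.0000e-02  8.6330e+01] F [-0.5  0.6 -0.3] T [-0.07 -0.05 -0.03] op 0.0011 q [ 0.14  0.37 -0.24  2.12  0.14  0.67 -0.26]
clock: 42.98
ee_pos: [0.4554, -0.0279, 0.0538]
tcp_rot: [-3.142, 0.0, 1.507]
wrist_force: [1.3, 0.9, -0.1]
opening: 0.0005
t 42.98 p [ 0.4554 -0.0279  0.0538] rpy [-180.      0.     86.33] F [ 1.3  0.9 -0.1] T [-0.02 -0.05 -0.07] op 0.0005 q [ 0.12  0.42 -0.22  2.15  0.16  0.59 -0.29]
```

```bash
python3 -m creep '[0,0,0.2,0,0, 0,0,0.4,0,0, 0,0,0.4,0,0]';python3 -c "
from h import *
st()"
```

```text
clock: 43.35
ee_pos: [0.4566, -0.0279, 0.052]
tcp_rot: [3.139, 0.0, 1.507]
wrist_force: [-7.6, -0.2, 35.2]
opening: 0.0005
t 43.35 p [ 0.4566 -0.0279  0.052 ] rpy [1.7983e+02 3.0000e-02 8.6330e+01] F [-7.6 -0.2 35.2] T [-0.04  1.81  0.03] op 0.0005 q [ 0.12  0.42 -0.22  2.15  0.17  0.58 -0.29]
```

```bash
python3 -m creep '[0,0,-5,0,40, 0,0,-10,0,40, 0,0,-14,10,40, 0,0,-14,20,40, 0,0,-14,30,40, 0,0,-14,40,40, 0,0,-14,50,40, 0,0,-14,60,40, 0,0,-14,70,40, 0,0,-14,80,40, 0,0,-14,86.3,40, 0,0,-14,86.3,40]';python3 -c "
from h import *
st();rows(.4315,.1040,.16,0)
s=snap('top','top15');crop(s,'c21',160,300,130,260,5)
s=snap('scene','s15');crop(s,'c22',220,320,150,240,6)"
```

```text
clock: 44.85
ee_pos: [0.4555, -0.0278, 0.1899]
tcp_rot: [3.142, -0.0, 0.001]
wrist_force: [-0.3, -0.1, 0.3]
opening: 0.0367
t 44.85 p [ 0.4555 -0.0278  0.1899] rpy [ 1.8e+02 -2.0e-02  8.0e-02] F [-0.3 -0.1  0.3] T [-0.01  0.03 -0.  ] op 0.0367 q [-0.03  0.2  -0.03  2.01  0.01  0.92 -1.63]
dx -2.38 dy -13.19 dz 2.99 turn 0.1
```

View pics/c22.png

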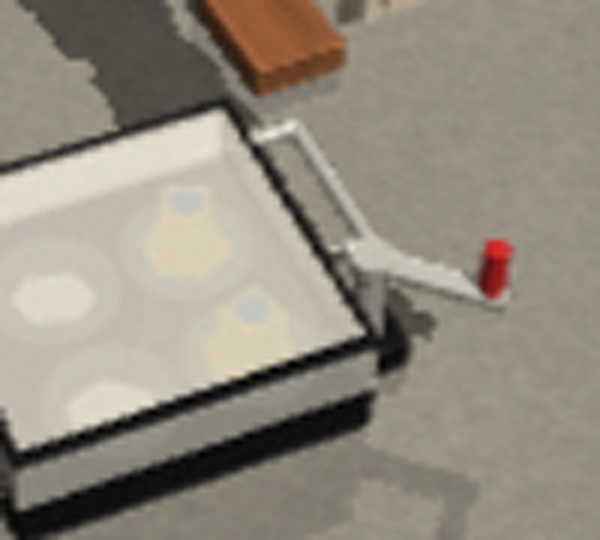

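```bash
python3 -m creep '[-0.8,-4,0,0,40, -1.6,-8,1,0,40, -2.4,-13.2,3,0,40, -2.4,-13.2,3,0,40, -2.4,-13.2,3,0,40, -2.4,-13.2,6,0,40, -2.4,-13.2,9.3,0,40, -2.4,-13.2,9.3,0,40, -2.4,-13.2,9.3,0,0, -2.4,-13.2,9.3,0,0, -2.4,-13.2,9.3,0,0, -2.4,-13.2,9.3,0,0]' 12;python3 -c "
from h import *
st()
p=np.array([.4745,.0560]);r=.065;q=manip.sense()['ee_pos']
for a in list(range(132,-8,-8)): print(a,np.round(100*(p[0]+r*np.cos(np.radians(a))-q[0]),1),np.round(-100*(p[1]+r*np.sin(np.radians(a))-q[1]),1))"
```

```text
clock: 46.45
ee_pos: [0.4322, 0.1053, 0.0977]
tcp_rot: [-3.14, -0.002, 0.001]
wrist_force: [-1.5, 4.6, 6.0]
opening: 0.0135
t 46.45 p [0.4322 0.1053 0.0977] rpy [-1.7991e+02 -1.3000e-01  8.0000e-02] F [-1.5  4.6  6. ] T [1.18 0.15 0.04] op 0.0135 q [-0.26  0.32 -0.12  2.14  0.06  0.68 -1.99]
132 -0.1 0.1
124 0.6 -0.5
116 1.4 -0.9
108 2.2 -1.3
100 3.1 -1.5
92 4.0 -1.6
84 4.9 -1.5
76 5.8 -1.4
68 6.7 -1.1
60 7.5 -0.7
52 8.2 -0.2
44 8.9 0.4
36 9.5 1.1
28 10.0 1.9
20 10.3 2.7
12 10.6 3.6
4 10.7 4.5
-4 10.7 5.4
```

```bash
python3 -m creep '[0.6,-0.5,0,0,0, 1.4,-0.9,0,0,0, 2.2,-1.3,0,0,0, 3.1,-1.5,0,0,0, 4.0,-1.6,0,0,0, 4.9,-1.5,0,0,0, 5.8,-1.4,0,0,0, 6.7,-1.1,0,0,0, 7.5,-0.7,0,0,0, 8.2,-0.2,0,0,0]' 12;python3 -c "
from h import *
st()"
```

```text
clock: 47.7
ee_pos: [0.5163, 0.1119, 0.0979]
tcp_rot: [-3.135, -0.006, 0.004]
wrist_force: [9.0, 19.5, -7.2]
opening: 0.0132
t 47.70 p [0.5163 0.1119 0.0979] rpy [-179.6    -0.36    0.24] F [ 9.  19.5 -7.2] T [ 4.33 -1.84 -0.24] op 0.0132 q [-0.23  0.43 -0.11  1.96  0.06  0.75 -1.94]
```

```bash
python3 -m creep '[0.15,-0.15,0,0,0, 0.85,0.45,0,0,0, 1.5,1.15,0,0,0, 2.0,1.95,0,0,0, 2.3,2.8,0,0,0, 2.6,3.7,0,0,0]' 12;python3 -c "
from h import *
st()"
```

```text
clock: 48.45
ee_pos: [0.5488, 0.074, 0.0988]
tcp_rot: [-3.135, -0.018, 0.003]
wrist_force: [29.5, 13.4, -21.2]
opening: 0.0106
t 48.45 p [0.5488 0.074  0.0988] rpy [-1.796e+02 -1.030e+00  1.700e-01] F [ 29.5  13.4 -21.2] T [ 2.74 -6.43 -0.25] op 0.0106 q [-0.16  0.46 -0.1   1.9   0.06  0.77 -1.85]
```

```bash
python3 -c "
from h import *
s=snap('scene','s16');crop(s,'c23',200,320,130,240,6)"
```

```text
(no output)
```

View pics/c23.png

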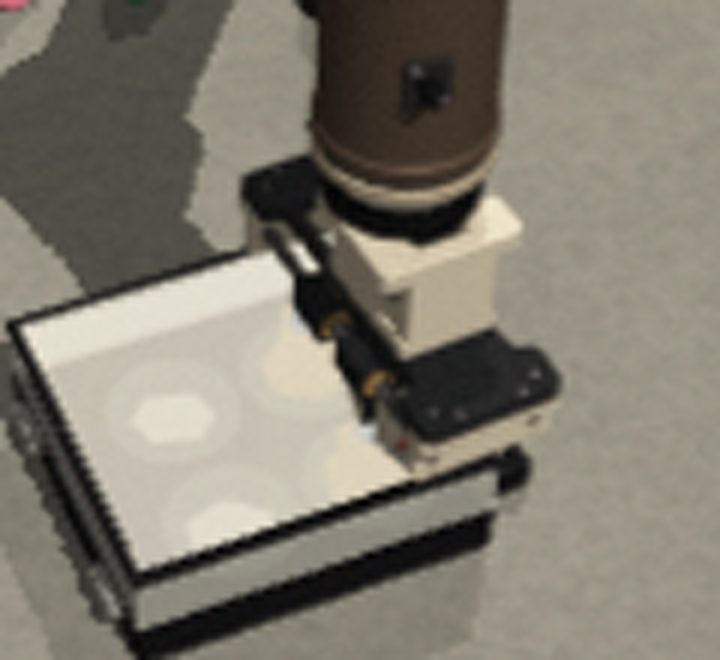

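```bash
python3 -m creep '[0,0,0,0,45, 0,0,0,0,45, 0,0,0,0,45, 0,0,-4,0,45, 0,0,-9,0,45, 0,2,-9,0,45, 0,8,-9,0,45, 0,8,-9,0,45]' 12;python3 -c "
from h import *
st()
s=snap('scene','s17');crop(s,'c24',200,320,130,240,6);s=snap('top','top17');crop(s,'c25',160,300,130,260,5)"
```

```text
clock: 49.5
ee_pos: [0.5385, -0.0168, 0.1866]
tcp_rot: [3.139, 0.001, -0.007]
wrist_force: [-0.3, -0.1, -0.9]
opening: 0.0414
t 49.50 p [ 0.5385 -0.0168  0.1866] rpy [ 1.7982e+02  6.0000e-02 -4.2000e-01] F [-0.3 -0.1 -0.9] T [ 0.1   0.01 -0.01] op 0.0414 q [-0.02  0.34 -0.07  1.83  0.03  0.97 -1.68]
```

View pics/c24.png

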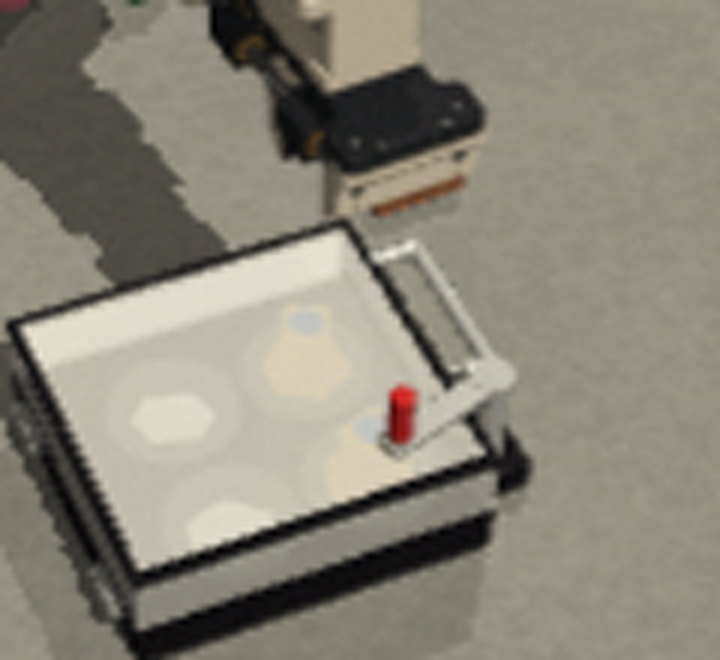

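View pics/c25.png

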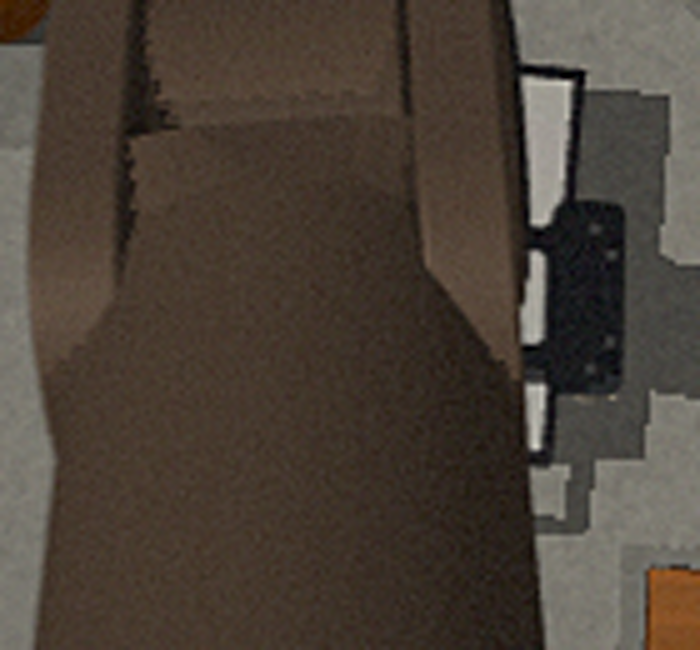

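```bash
python3 -c "
from h import *
s=load('s17');k=onz(s,200+402.5/6-.42,130+391/6-.42,.114);print(k-[0,.002,0]);d=k[:2]-[0,.002]-[.4745,.056];print(np.degrees(np.arctan2(d[1],d[0])),np.hypot(*d))
st();rows(.538,.112,.16,0)"
```

```text
[0.53594715 0.07036244 0.114     ]
13.15592689939231 0.06310334688401045
t 49.60 p [ 0.5388 -0.0116  0.1866] rpy [ 1.7999e+02  5.0000e-02 -9.0000e-02] F [0.2 1.9 0.1] T [ 0.02 -0.01  0.01] op 0.0412 q [-0.02  0.34 -0.07  1.83  0.03  0.97 -1.68]
dx -0.10 dy -12.36 dz 2.66 turn -0.1
```

```bash
python3 -m creep '[0,-6,0,0,0, 0,-12.3,0,0,0, 0,-12.3,0,0,0, 0,-12.3,0,0,0, 0,-12.3,4,0,0, 0,-12.3,8,0,0, 0,-12.3,9,0,0, 0,-12.3,9,0,0]' 12;python3 -c "
from h import *
st()"; python3 -m creep '[0,0.7,0,0,0, 0,1.4,0,0,0, 0,2.0,0,0,0, 0,2.4,0,0,0, 0,2.8,0,0,0, 0,3.0,0,0,0]';python3 -c "
from h import *
st()"
```

```text
clock: 50.6
ee_pos: [0.5394, 0.1114, 0.0969]
tcp_rot: [3.141, 0.001, -0.001]
wrist_force: [0.3, 0.3, 0.5]
opening: 0.0004
t 50.60 p [0.5394 0.1114 0.0969] rpy [ 1.7997e+02  4.0000e-02 -3.0000e-02] F [0.3 0.3 0.5] T [0.01 0.04 0.01] op 0.0004 q [-0.22  0.47 -0.11  1.89  0.07  0.79 -1.94]
clock: 51.35
ee_pos: [0.5393, 0.0819, 0.0967]
tcp_rot: [3.142, 0.0, 0.0]
wrist_force: [0.9, 1.7, 0.6]
opening: 0.0005
t 51.35 p [0.5393 0.0819 0.0967] rpy [1.8e+02 0.0e+00 2.0e-02] F [0.9 1.7 0.6] T [ 0.41 -0.21 -0.01] op 0.0005 q [-0.17  0.46 -0.11  1.91  0.07  0.78 -1.88]
```

Contact at 1.7 N, which is the clamp moving. Continuing to the stop.

```bash
python3 -m creep '[0,0.3,0,0,0, 0,0.6,0,0,0, 0,0.6,0,0,0]';python3 -m creep '[0,0.2,0,0,0, 0,0.4,0,0,0, 0,0.4,0,0,0]'
```

```text
clock: 51.72
ee_pos: [0.5393, 0.076, 0.0966]
tcp_rot: [3.142, 0.0, 0.0]
wrist_force: [0.8, 1.0, -0.2]
opening: 0.0005
clock: 52.1
ee_pos: [0.5393, 0.0753, 0.0968]
tcp_rot: [-3.138, -0.0, 0.003]
wrist_force: [-0.6, 10.4, -1.7]
opening: 0.0008
```

```bash
python3 -m creep '[0,0.2,0,0,0, 0,0.3,0,0,0, 0,0.3,0,0,0]';python3 -m creep '[0,-2,0,0,0, 0,-5,0,0,0, 0,-5,-6,0,0, 0,-5,-12,0,0, -6,-5,-15,0,0, -12,-5,-15,0,0, -12,-5,-15,0,0]'; python3 -c "
from h import *
st();rows(.45,-.42,.25,0)"
```

```text
clock: 52.48
ee_pos: [0.5393, 0.0749, 0.0969]
tcp_rot: [-3.136, -0.001, 0.005]
wrist_force: [-0.1, 18.5, -1.9]
opening: 0.0002
clock: 53.35
ee_pos: [0.4149, 0.1184, 0.2467]
tcp_rot: [3.14, 0.002, 0.002]
wrist_force: [0.8, -0.1, 1.2]
opening: 0.0006
t 53.35 p [0.4149 0.1184 0.2467] rpy [1.799e+02 1.100e-01 1.200e-01] F [ 0.8 -0.1  1.2] T [ 0.02 -0.05 -0.01] op 0.0006 q [-0.26  0.11 -0.16  1.97  0.02  1.06 -1.99]
dx 3.40 dy 53.85 dz -0.33 turn 0.1
```

Move clear to the right for the final look.

```bash
python3 -m creep '[0,6,-3,0,20, 0,12,-3,0,20, 0,18,-3,0,20, 1,24,-3,0,20, 2,30,-3,0,20, 3,36,-3,0,20, 3,42,-3,0,20, 3,48,-3,0,20, 3,54,-3,0,20, 3,54,-3,0,20, 3,54,-3,0,20]'; python3 - <<'E'
from h import *
st()
s=snap('top','top18');crop(s,'c26',180,290,125,245,5)
b=snap('scene','s18');crop(b,'c27',160,300,100,240,5)
C=lambda x,y:(180+x/5-.4,125+y/5-.4)
a=load('scene0')
A=a['frame'].astype('float32').mean(2);B=b['frame'].astype('float32').mean(2)
for (u,v,n) in [(255,213,14),(233,223,14),(275,207,12),(218,215,12),(240,175,12),(256,168,8)]:
  w=cv2.createHanningWindow((2*n,2*n),cv2.CV_32F)
  print((u,v),cv2.phaseCorrelate(A[v-n:v+n,u-n:u+n].copy(),B[v-n:v+n,u-n:u+n].copy(),w))
E
```

```text
clock: 54.72
ee_pos: [0.4496, -0.4208, 0.2759]
tcp_rot: [-3.141, 0.001, -0.0]
wrist_force: [0.0, 0.2, 0.7]
opening: 0.0184
t 54.73 p [ 0.4496 -0.4208  0.2759] rpy [-1.7996e+02  8.0000e-02 -1.0000e-02] F [0.  0.2 0.7] T [0.03 0.03 0.03] op 0.0184 q [ 0.47  0.39  0.29  1.54 -0.11  1.23 -0.8 ]
(255, 213) ((0.011874318105151715, 0.38333671381452383), 0.7010744465721979)
(233, 223) ((-0.23151306683660167, 0.0952238126822067), 1.17421326107449)
(275, 207) ((-0.04376084421876136, 1.0228486750729573), 0.9796424383918444)
(218, 215) ((0.15819104182272348, -0.16158397560944415), 1.140681092109945)
(240, 175) ((-0.21702714644546894, 0.5597043669782202), 1.023592626882924)
(256, 168) ((0.26253610539718064, 0.9374942942261884), 0.7808256186544895)
```

View pics/c26.png

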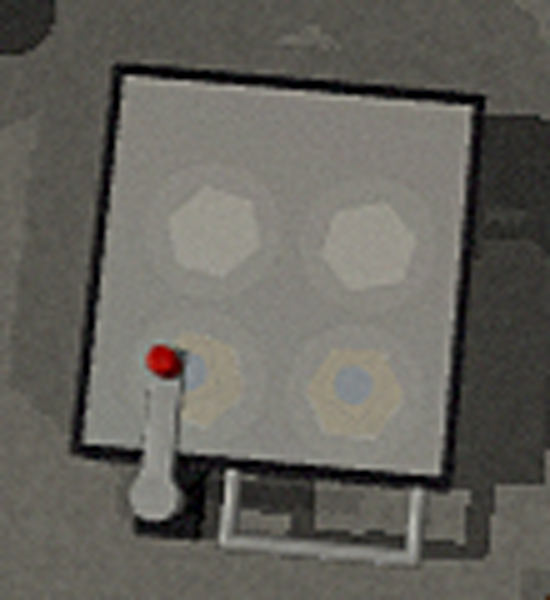

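View pics/c27.png

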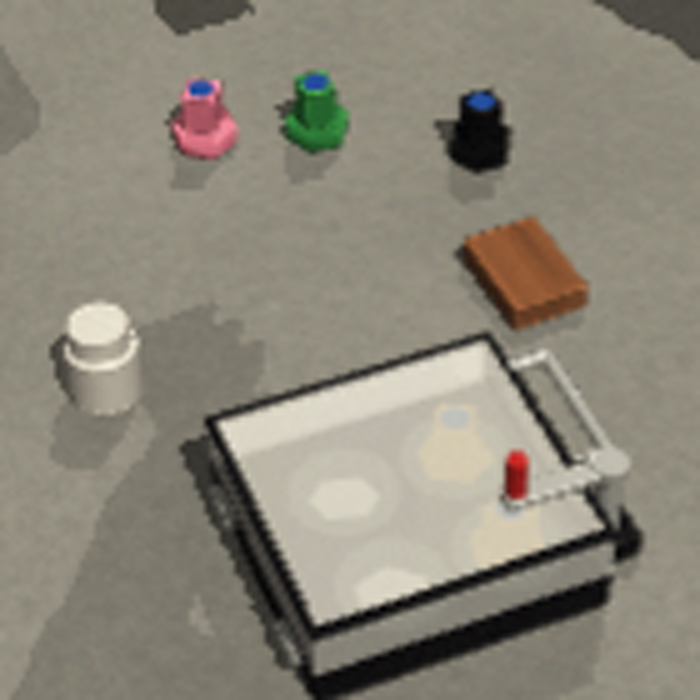

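View pics/top18.png

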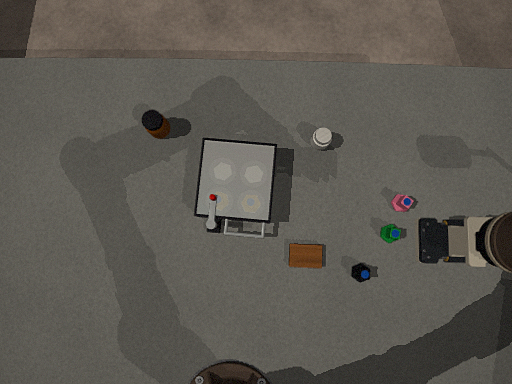

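```bash
python3 -c "
from h import *
s=load('top18');C=lambda x,y:(180+x/5-.4,125+y/5-.4)
k=onz(s,*C(162,359),.114);p=onz(s,*C(156,497),.084);d=k-p;print(k,p,np.degrees(np.arctan2(d[1],d[0])))
s=load('s18');k=onz(s,160+517/5-.4,100+455/5-.4,.114)-[0,.002,0];d=k-[.4745,.056,0];print(k,np.degrees(np.arctan2(d[1],d[0])))"
```

```text
[0.53895674 0.05060001 0.114     ] [0.47382337 0.05463014 0.084     ] -3.540667346516231
[0.53776967 0.05058951 0.114     ] -4.887742396513514
```

```bash
python3 -c "
from rig import ticket
print(ticket.job_done())"
```

```text
the job is handed in; nothing more can be done
None
```

The job is handed in: both brass mounts are home in the carrier, the hood is shut, and the clamp is across its top at the stop. It took about 55 s of the 210 s allowed.

**What I did:** I swung the clamp to its open stop and lifted the hood upright. The one mount went into the front left pocket and the other into the front right. I had read the pocket angles from the pictures, so each dropped in without any searching turns. Then I shut the hood and swung the clamp back.

**Last checks:**
- **Mounts:** both reached the pocket floor, within 1 mm of the expected height, and look upright. No brass is left on the bench.
- **Hood:** pressing the handle with 35 N stopped at the shut height. The front edge sits about 1 pixel lower in the picture than at the start, so it is not standing open.
- **Clamp:** the arm lies along the carrier's x (-3.5° against the carrier's -3.4°), and it stopped against an 18 N push.
- **Bystanders and look-alikes:** the slide box, jar, canister and the pink, green and black look-alikes appear where they were. The robot is clear of everything.

**What did not go smoothly:**
- One mistyped move carried the opening gripper about 5 cm past the knob at its open stop. A picture showed the clamp still at the stop.
- The grip slid down the handle by several millimetres while shutting the hood, so I pressed the handle down from above with closed fingers to finish.
- The knob slipped in the grip on the last swing, with a wrist force of about 39 N. I let go and pushed it to the stop with closed fingers.
- The two cameras disagreed by about 5 mm in y, so I corrected the positions from what the grips measured.

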